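Index the sliding saddle of the column cradle and lay in the column

ROBOT

A 7-joint arm with a two-finger parallel gripper is mounted at the origin on a cart in front of the work surface, level with it; the furniture and walls round the work are solid. World frame = base frame: x ahead of the robot, y to its left, z up, the work surface at z = 0. Lengths are in m, angles in rad, forces in N, time in s.
With the tool pointing down it reaches from about 0.35 to 0.9 m from the base axis. Payload 8.1 kg.
Tool frame: the origin (TCP) lies at the very end of the fingers, on their centre line; the grasp point (between the pads) lies 19 mm behind it (grip_point_offset is the distance from the TCP to the grasp point, in m); z points along the fingers, x is the direction in which the jaws open and shut, and the axes are right-handed (so a half turn about z gives the same grasp; the last joint's range is limited). The gripper opens to 92 mm and grips with 3 to 60 N. Pads are 19 mm wide; open, the fingers measure 130 mm over their backs; the gripper's body (75 mm by 190 mm) begins 47 mm behind the grasp point.
Start: joints at [1.03, 0.434, 0.025, 1.573, -0.012, 1.134, -0.075], TCP at [0.265, -0.566, 0.227] pointing down, gripper open.
Joint ranges: [-2.62, 2.62], [-0.44, 2.09], [-1.27, 1.32], [0.08, 2.57], [-1.32, 4.46], [0.12, 2], [-2.74, 2.74]. Speed limits (rad/s): [2.22, 2.22, 3.01, 3.01, 3.14, 3.14, 3.14].

INTERFACE

Orientations are given as a rotation vector (axis times angle).
In Python, from cell import observe, get_image, camera_model, sign_off, grip_point_offset gives the robot as it stands.
- The arm moves only by the tool play_rows, never from a script. Its argument "rows" is a list of rows, each a list of 7 numbers: the shift along the tool's x, y, z as a fraction of full scale, then the turn, a rotation vector about the tool's x, y, z as a fraction of full scale, then the closure, from -1 (fully open) to 1 (shut). A call has 1 to 5 rows; each row shifts and turns the pose as measured when the row begins, along the tool's axes as they then stand; what a row does not reach is not made up. Full scale, the value 1, is 0.15 m for a shift and 0.5 rad for a turn. A row lasts 1/10 s, in which the tool goes at most 50 mm and 8.59 degrees, less where a joint would pass 70% of its speed; a pose out of reach is approached as far as the arm can. A call with a number of a shift or a turn outside -1 to 1 is refused whole. A call with a gripper value outside its range is refused whole. The fingers move at their own pace and stop on an object; "force" is the grip in N (left out, the last holds). Time passes only in rows, so rows that do not move let the fingers close. It gives the time, the measured TCP pose, the force and the opening at its end, in the units of the state.
- observe(): the state, without advancing time (a new reading comes with each control period).
- get_image(name): name is "side" or "top" or "wrist"; returns the picture (420x560x3 uint8, blue, green, red); there is no depth.
- camera_model(name): a dict with "K" (3x3 intrinsics, pixels), "R" (3x3) and "t" (3): a world point X has camera coordinates R X + t. Camera axes: x right, y down, z forward; pixel columns grow to the right and rows downward; lengths in m; the calibration is good to about 2 mm. A picture is of the moment at which its call begins: read the wrist's pose just before it. camera_model takes no time and is no camera call; for the wrist camera it gives the pose at the moment of the call.
- sign_off(): hands the job in, once; it reports no verdict.
The state is a dict: "clock": time; "joints": joint angles; "dq": joint speeds; "joint_efforts": joint torques, N m; "position": TCP position; "ee_rot": TCP orientation; "force": force on the tool from outside, world axes, zero at the start; "ft_torque": the same for the moment, N m; "width": opening from 0.0 (shut) to 1.0 (fully open).
Only numpy, scipy, OpenCV 4.12 (cv2) and the standard library are available. Lean on these libraries where they do the work, as an engineer would, in place of code of your own. Each camera call takes 0.05 s, during which the arm holds its last target.

TASK

Take the long locating pin from the pin stand, put it in the bush of the cradle's carriage and slide the carriage towards the fixed saddle, so that the pin tip drags along the rail until it drops into the blind hole hidden below and its head sits fully home on the bush. Then lay the longer of the two chromatography columns in both saddles, gently and without dropping it. Leave the short pin, the shorter column and the round tin where they are.

Things in the scene. Friction and masses are not known exactly. Their poses are not given: they have to be found in the camera images.
- bed: Column cradle: aluminium bed 90 x 300 x 12 mm fixed to the bench, two rails 18 mm high along it, a fixed V-saddle at one end and a sliding carriage with the other V-saddle. Origin under its centre. Its axes: y along the bed from the carriage to the fixed saddle, x across it away from the robot, z up. The points on it have the same axes.
- head_saddle (a point): Fixed V-saddle: the point on the column's centre line over the saddle's middle, 70 mm above the bench (22 mm to +x of the bed's centre line). The saddle is 18 mm long along y; its V opens upward, about 30 mm wide at the rims, which are about level with this point. The column must lie along y.
- slide_saddle (a point): The same point of the V-saddle on the sliding carriage (16 mm long), on the same line and height. From the bush it lies 44 mm to the cradle's +x and 35 mm to +y. The carriage's plate (83 mm long) has its top 39 mm above the bench.
- bush (a point): Mouth of the guide bush in the carriage: square steel boss 30 x 30 mm, top at this point, 55 mm above the bench, with an upright chamfered 11.5 mm bore, open below. 25 mm below the mouth is the front rail's top, on which a pin in the bush comes to stand. The rail has one blind hole, 12 mm wide, 14 mm deep, hidden under the carriage, 16 to 48 mm further to +y than the bush at the start.
- tab (a point): Upright finger tab at the carriage's outer end, to push or pinch the carriage: 10 mm thick along y (the travel), 30 mm wide along x, its top 72 mm above the bench, 12 mm above this point. The plate below it has its top 21 mm below this point. From the bush it is 37 mm to +x and 19 mm to -y.
- carriage (a joint): Travel of the carriage in m: 0 at the outer stop, growing to the cradle's +y up to 0.060. Starts between 0 and 0.008. About 1.5 N of friction, stays where left. Slid at 40 mm/s or slower, a released pin falls into the hole by its weight; faster it may skip over. With the pin down the carriage is locked and moves only 2 or 3 mm.
- pin_long_head (a point): Middle of the head of the long steel pin, 80 g: head 20 mm across, 26 mm high; shank 10 mm across, 37 mm long, chamfered tip. It stands in a hole of the pin stand, 11 mm of shank showing, this point 54 mm above the bench. z up the pin; y along the stand's row of holes. In the bush with its tip on the rail this point is 25 mm above the bush's mouth; home, with the head on the boss, 13 mm.
- pin_short_head (a point): Middle of the head of the short pin: same head, shank only 22 mm; it stands in the other hole of the stand with its head down on the block, this point 43 mm above the bench. Too short for the rail. Leave it. The pins may have changed holes.
- pin_stand: Pin stand, an aluminium block 50 x 110 x 30 mm on a thin rubber foot, fixed. Origin under its centre, y along its length. Two holes 28 mm either side of its centre along y, 26 mm deep.
- col_long_mid (a point): Centre of the longer chromatography column, lying on the bench along its own y, point 8 mm above the bench: steel, 174 mm with end plugs, 150 mm over the end nuts, 16 to 18 mm thick (grips so at its middle too), 130 to 200 g. Either way round will do. In the saddles this point belongs 42 to 84 mm (best 60) from the fixed saddle's point towards the carriage.
- col_short_mid (a point): Centre of the shorter column, 144 mm long with its plugs, otherwise alike, lying along its own y. Leave it. The two columns may have changed places.
- tin: Round tin of filters, 58 mm across, 24 mm high, origin under its centre. Leave it.
- pin_long: The long pin as a whole; origin at its tip, z up the pin.
- col_long: The longer column as a whole; origin under its centre, y along it.
Things that resemble listed ones, but are neither listed nor needed, are in the scene too. Leave any blue look-alike of the pin_long alone.

How it is judged:
On the way, in this order (a step that is already met when the one before it is completed fails the run):
1. the long pin is down in the blind hole, its head home on the carriage's bush (z of pin_long_head in the frame of bush below 0.0165 m and horizontal distance between pin_long_head and bush below 0.004 m and angle between pin_long_head's own z axis and vertical below 0.1 rad), for 0.2 s.
2. the longer column lies in both saddles (x of col_long_mid in the frame of head_saddle between -0.005 and 0.005 m and z of col_long_mid in the frame of head_saddle between -0.006 and 0.006 m and y of col_long_mid in the frame of head_saddle between -0.084 and -0.042 m and angle between the y axis of col_long_mid and the y axis of head_saddle, either way round below 0.06 rad and contact force between the fingers and col_long below 0.05 N), for 0.2 s.
At the end, for the whole second after the job is handed in: The long pin is upright in the bush, head within 3.5 mm of home; the longer column rests in both saddles: within 5 mm sideways, 6 mm in height and 0.06 rad of the saddles' line, its centre 42 to 84 mm from the fixed saddle's middle. Both are at rest (all of step 1 and x of col_long_mid in the frame of head_saddle between -0.005 and 0.005 m and z of col_long_mid in the frame of head_saddle between -0.006 and 0.006 m and y of col_long_mid in the frame of head_saddle between -0.084 and -0.042 m and angle between the y axis of col_long_mid and the y axis of head_saddle, either way round below 0.06 rad and linear speed of each of col_long, pin_long below 0.02 m/s); the robot touches nothing.
It fails at once if the longer column is dropped (falls free faster than 0.6 m/s) (linear speed of col_long above 0.6 m/s and contact force between the fingers and col_long below 0.01 N).
It fails at once if the short pin is moved more than 15 mm (distance of pin_short_head from where it was at the start of the episode above 0.015 m).
It fails at once if the shorter column is moved more than 30 mm (distance of col_short_mid from where it was at the start of the episode above 0.03 m).
It fails at once if the tin is moved more than 30 mm (distance of tin from where it was at the start of the episode above 0.03 m).
It also fails if it takes over 67 s, if anything falls off the work surface, if the arm or the gripper's body presses on something with over 40 N, if the wrist force passes 120 N, or if a joint passes its speed limit or range.

## Working session

There is one attempt and no reset: what is moved stays moved. The work goes in short steps, Python scripts to look and compute and a tool call to move; the robot and the scene stay as the last step left them, time stands still between calls to the robot, and variables do not carry over. Pictures are saved under pics/ and viewed, and the job is handed in when it is done.

Besides the shell and the picture viewer there is one more tool, called after ">>>" in YAML: its name, and indented under it one key for each argument. play_rows: Moves the arm, as the interface text tells. Its arguments: {"type":"object","properties":{"rows":{"type":"array","items":{"type":"array","items":{"type":"number"}}},"force":{"type":"number"}},"required":["rows"]}

```bash
mkdir -p pics; ls
cat > h.py <<'E'
import numpy as np,cv2
from cell import *
def ray(cam,u,v,z):
    K=np.array(cam["K"]);R=np.array(cam["R"]);t=np.array(cam["t"])
    d=R.T@np.linalg.solve(K,[u,v,1.]);c=-R.T@t
    return c+d*(z-c[2])/d[2]
def proj(cam,X):
    K=np.array(cam["K"]);p=K@(np.array(cam["R"])@np.array(X)+np.array(cam["t"]));return p[:2]/p[2]
E
python3 - <<'E'
from h import *
for n in ["top","side"]:
    cv2.imwrite(f"pics/{n}0.png",get_image(n))
    m=camera_model(n);print(n,-np.array(m["R"]).T@np.array(m["t"]),np.round(m["K"],1).tolist())
o=observe();print(o["clock"],o["position"],o["ee_rot"],o["width"],grip_point_offset)
E
```

```text
pics
top [0.45438284 0.09698588 0.93650393] [[380.9, 0.0, 285.3], [0.0, 380.9, 204.9], [0.0, 0.0, 1.0]]
side [0.17601555 0.79490864 0.48061695] [[420.0, 0.0, 275.8], [0.0, 420.0, 207.4], [0.0, 0.0, 1.0]]
0.1 [ 0.26468007 -0.56568751  0.22602248] [-2.65020257e+00  1.68588703e+00  2.02208935e-03] 1.0049368580452291 0.0188
```

View pics/top0.png

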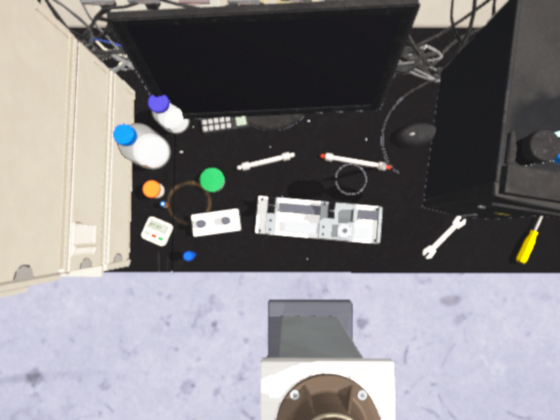

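View pics/side0.png

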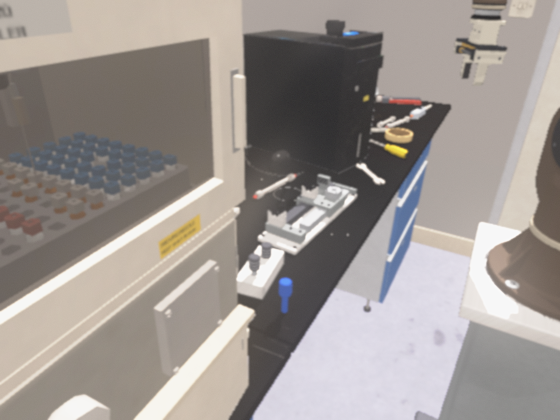

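Run:
```python
from h import *
t=get_image("top");s=get_image("side")
cv2.imwrite("pics/t1.png",cv2.resize(t[140:270,140:400],None,fx=3,fy=3,interpolation=cv2.INTER_CUBIC))
cv2.imwrite("pics/s1.png",cv2.resize(s[160:320,225:405],None,fx=3.7,fy=3.7,interpolation=cv2.INTER_CUBIC))
m=camera_model("top")
for n,u,v,z in [("stand",216,222,.03),("colR1",321,156,.008),("colR2",391,168,.008),("colL1",238,167,.008),("colL2",295,154,.008),("tin",212,180,.024),("mon",285,110,0)]:print(n,ray(m,u,v,z).round(3))
```

```text
stand [0.481 0.266 0.03 ]
colR1 [0.645 0.014 0.008]
colR2 [ 0.616 -0.158  0.008]
colL1 [0.617 0.218 0.008]
colL2 [0.65  0.078 0.008]
tin [0.583 0.278 0.024]
mon [0.764 0.103 0.   ]
```

View pics/t1.png

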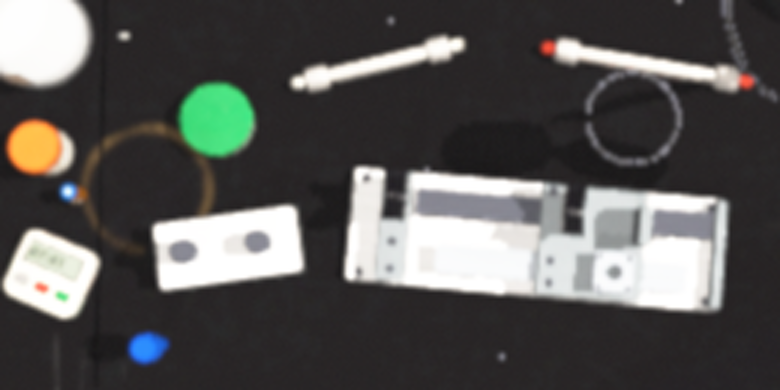

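View pics/s1.png

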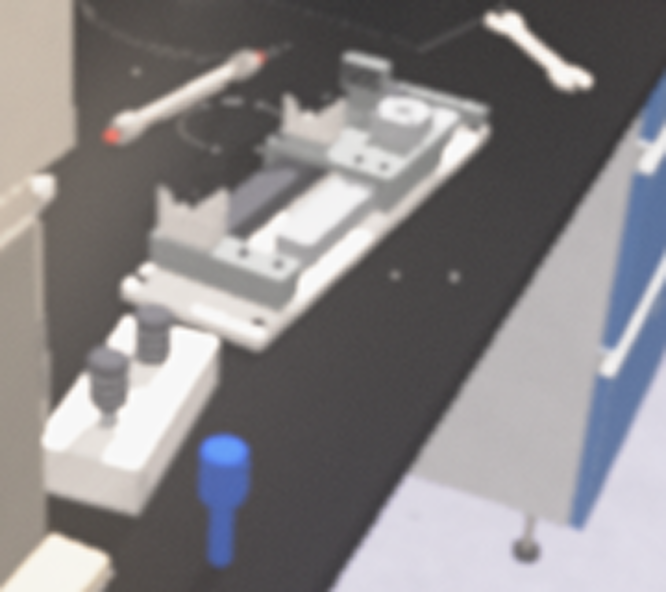

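```bash
cat >> h.py <<'E'
from scipy.spatial.transform import Rotation as Ro
def down(yaw): # tool x at yaw, z down
    c,s=np.cos(yaw),np.sin(yaw)
    return Ro.from_matrix(np.array([[c,s,0],[s,-c,0],[0,0,-1.]]))
def plan(p,yaw,grip=-1,step=.045,turn=.14,n=5,show=True):
    o=observe();P=np.array(o["position"]);R=Ro.from_rotvec(o["ee_rot"]);p=np.array(p,float)
    x=R.as_matrix()[:,0];cy=np.arctan2(x[1],x[0])
    print("t %.2f"%o["clock"],"at",P.round(4),"yaw %.1f"%np.degrees(cy),"tilt %.2f"%np.degrees(np.arccos(-R.as_matrix()[2,2])),"F",np.round(o["force"],1),"w %.3f"%o["width"])
    T=down(yaw);rows=[]
    full=max(np.linalg.norm(p-P)/step,np.linalg.norm((R.inv()*T).as_rotvec())/turn)
    N=max(1,int(np.ceil(full)))
    rv=(R.inv()*T).as_rotvec()
    for k in range(min(n,N)):
        Rk=R*Ro.from_rotvec(rv*k/N)
        d=Rk.inv().apply((p-P)/N)
        rows.append([round(v,3)+0. for v in d/.15]+[round(v,3)+0. for v in rv/N/.5]+[grip])
    print("rows left",N);print(str(rows).replace(" ",""))
E
python3 - <<'E'
from h import *
cv2.imwrite("pics/w0.png",get_image("wrist"))
m=camera_model("wrist");print(-np.array(m["R"]).T@np.array(m["t"]),np.array(m["R"]).round(2).tolist(),np.round(m["K"],0).tolist())
m=camera_model("top")
print("pinL",ray(m,200.7,223.7,.067),"pinS",ray(m,226,220.3,.056),"bush",ray(m,345,230.3,.055))
plan([.40,.20,.26],np.radians(0))
E
```

```text
[ 0.33771672 -0.53269132  0.38485686] [[0.42, -0.91, -0.0], [-0.87, -0.4, 0.3], [-0.27, -0.12, -0.96]] [[342.0, 0.0, 282.0], [0.0, 342.0, 215.0], [0.0, 0.0, 1.0]]
pinL [0.4760514  0.29391647 0.067     ] pinS [0.48435502 0.23800161 0.056     ] bush [ 0.46212882 -0.03694985  0.055     ]
t 0.25 at [ 0.2649 -0.5659  0.2263] yaw -64.9 tilt 0.04 F [ 0.3 -0.1 -0.1] w 0.997
rows left 18
[[np.float64(-0.236),np.float64(-0.166),np.float64(-0.012),np.float64(0.0),np.float64(0.0),np.float64(-0.126),-1],[np.float64(-0.225),np.float64(-0.18),np.float64(-0.012),np.float64(0.0),np.float64(0.0),np.float64(-0.126),-1],[np.float64(-0.213),np.float64(-0.194),np.float64(-0.012),np.float64(0.0),np.float64(0.0),np.float64(-0.126),-1],[np.float64(-0.2),np.float64(-0.207),np.float64(-0.012),np.float64(0.0),np.float64(0.0),np.float64(-0.126),-1],[np.float64(-0.187),np.float64(-0.219),np.float64(-0.012),np.float64(0.0),np.float64(0.0),np.float64(-0.126),-1]]
```

View pics/w0.png

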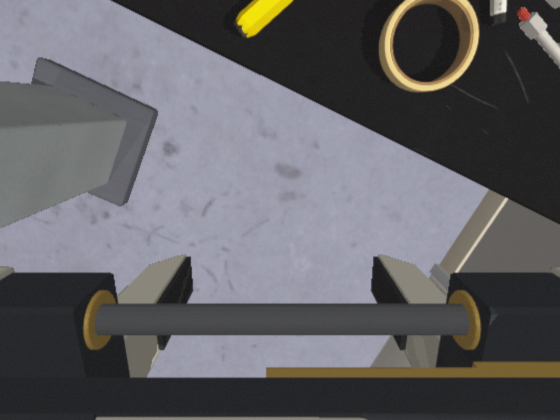

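```bash
sed -i 's/round(v,3)+0\./float(round(v,3))+0./g' h.py
python3 - <<'E'
from h import *
plan([.43,-.11,.27],np.radians(-5))
E
```

```text
t 0.25 at [ 0.2649 -0.5659  0.2263] yaw -64.9 tilt 0.04 F [ 0.3 -0.1 -0.1] w 0.997
rows left 11
[[-0.208,-0.208,-0.026,0.0,0.0,-0.19,-1],[-0.187,-0.227,-0.026,0.0,0.0,-0.19,-1],[-0.165,-0.243,-0.026,0.0,0.0,-0.19,-1],[-0.141,-0.258,-0.026,0.0,0.0,-0.19,-1],[-0.116,-0.27,-0.026,0.0,0.0,-0.19,-1]]
```

>>> play_rows:
  rows:
    - [-0.21,-0.21,-0.03,0,0,-0.19,-1]
    - [-0.19,-0.23,-0.03,0,0,-0.19,-1]
    - [-0.165,-0.243,-0.03,0,0,-0.19,-1]
    - [-0.14,-0.26,-0.03,0,0,-0.19,-1]
    - [-0.116,-0.27,-0.03,0,0,-0.19,-1]

```text
clock: 0.75
position: [0.3379, -0.3563, 0.247]
ee_rot: [2.973, -1.007, -0.005]
force: [1.6, -0.0, 0.2]
width: 1.001
```

Run:
```python
from h import *
plan([.43,-.11,.27],np.radians(-5))
```

```text
t 0.75 at [ 0.3379 -0.3563  0.247 ] yaw -37.4 tilt 0.24 F [ 1.6 -0.   0.2] w 1.001
rows left 6
[[-0.085,-0.279,-0.026,0.001,0.001,-0.189,-1],[-0.058,-0.286,-0.026,0.001,0.001,-0.189,-1],[-0.031,-0.29,-0.026,0.001,0.001,-0.189,-1],[-0.004,-0.292,-0.026,0.001,0.001,-0.189,-1],[0.024,-0.291,-0.026,0.001,0.001,-0.189,-1]]
```

>>> play_rows:
  rows:
    - [-0.085,-0.28,-0.026,0,0,-0.19,-1]
    - [-0.058,-0.286,-0.026,0,0,-0.19,-1]
    - [-0.03,-0.29,-0.026,0,0,-0.19,-1]
    - [0,-0.29,-0.026,0,0,-0.19,-1]
    - [0.024,-0.29,-0.026,0,0,-0.19,-1]

```text
clock: 1.25
position: [0.4145, -0.1424, 0.2675]
ee_rot: [3.128, -0.248, -0.003]
force: [1.9, 0.4, -0.2]
width: 0.996
```

>>> play_rows:
  rows:
    - [0.04,-0.29,-0.026,0,0,-0.19,-1]
    - [0,0,0,0,0,0,-1]

```text
clock: 1.45
position: [0.4294, -0.0926, 0.2726]
ee_rot: [3.139, -0.075, 0.002]
force: [-1.1, -0.6, 0.3]
width: 0.998
```

Run:
```python
from h import *
import pickle
o=observe();m=camera_model("wrist");im=get_image("wrist");cv2.imwrite("pics/w1.png",im);pickle.dump(m,open("w1.pkl","wb"))
plan([.44,.2,.26],np.radians(8))
```

```text
t 1.50 at [ 0.4285 -0.0955  0.2722] yaw -3.0 tilt 0.19 F [-1.  -0.2 -1.2] w 1.001
rows left 7
[[-0.004,-0.282,0.011,0.001,0.0,-0.055,-1],[0.004,-0.282,0.011,0.001,0.0,-0.055,-1],[0.012,-0.281,0.011,0.001,0.0,-0.055,-1],[0.019,-0.281,0.011,0.001,0.0,-0.055,-1],[0.027,-0.28,0.011,0.001,0.0,-0.055,-1]]
```

View pics/w1.png

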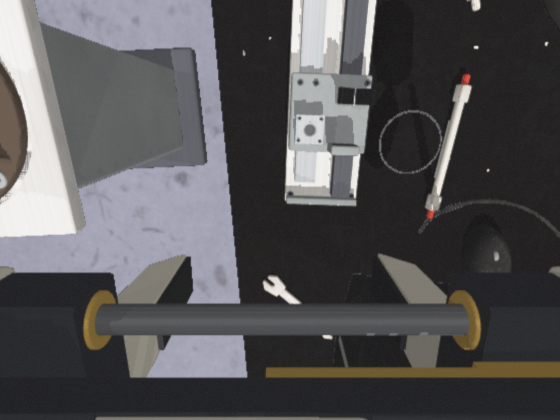

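Run:
```python
from h import *
import pickle
im=cv2.imread("pics/w1.png");m=pickle.load(open("w1.pkl","rb"))
cv2.imwrite("pics/w1c.png",cv2.resize(im[60:225,270:390],None,fx=3.6,fy=3.6,interpolation=cv2.INTER_CUBIC))
a=ray(m,466,77,.008);b=ray(m,430,214,.008)
print("col",a,b,np.linalg.norm(a-b),(a+b)/2,"bush",ray(m,310,129,.055))
```

```text
col [0.64734637 0.01079838 0.008     ] [ 0.61910825 -0.15316305  0.008     ] 0.1663752990104424 [ 0.63322731 -0.07118234  0.008     ] bush [ 0.46276862 -0.03563881  0.055     ]
```

View pics/w1c.png

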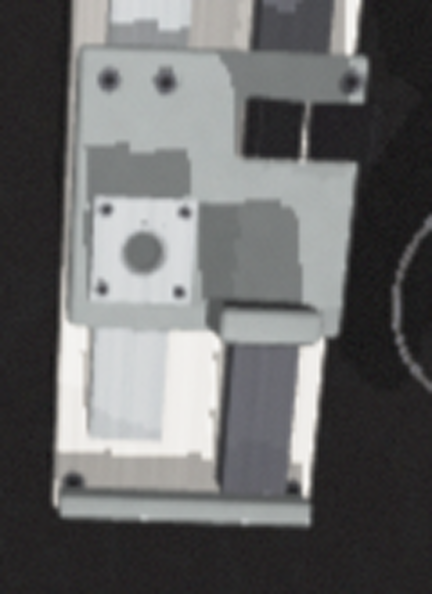

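>>> play_rows:
  rows:
    - [0,-0.28,0.01,0,0,-0.055,-1]
    - [0.004,-0.28,0.01,0,0,-0.055,-1]
    - [0.012,-0.28,0.01,0,0,-0.055,-1]
    - [0.02,-0.28,0.01,0,0,-0.055,-1]
    - [0.027,-0.28,0.01,0,0,-0.055,-1]

```text
clock: 2.0
position: [0.4397, 0.1089, 0.2627]
ee_rot: [3.132, 0.102, -0.0]
force: [0.8, -0.5, 0.3]
width: 1.0
```

>>> play_rows:
  rows:
    - [0.035,-0.28,0.01,0,0,-0.055,-1]
    - [0,0,0,0,0,0,-1]

```text
clock: 2.2
position: [0.4421, 0.1558, 0.2606]
ee_rot: [3.131, 0.15, -0.0]
force: [0.1, 0.1, -0.2]
width: 0.998
```

Run:
```python
from h import *
import pickle
m=camera_model("wrist");im=get_image("wrist");cv2.imwrite("pics/w2.png",im);pickle.dump(m,open("w2.pkl","wb"))
plan([.44,.2,.26],np.radians(8))
```

```text
t 2.25 at [0.4424 0.1526 0.2604] yaw 5.3 tilt 0.50 F [-0.3 -0.8 -0.3] w 1.001
rows left 2
[[0.007,-0.158,0.0,0.009,0.001,-0.047,-1],[0.01,-0.158,0.001,0.009,0.001,-0.047,-1]]
```

View pics/w2.png

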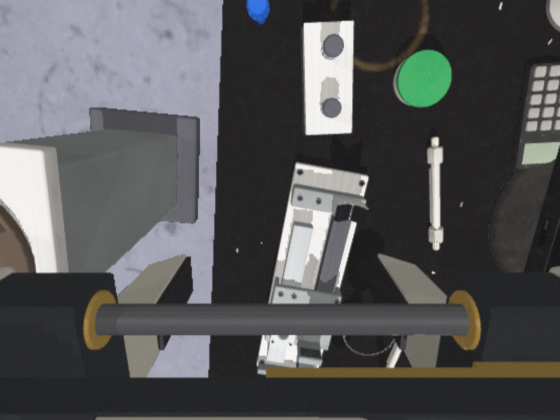

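Run:
```python
from h import *
import pickle
im=cv2.imread("pics/w2.png");m=pickle.load(open("w2.pkl","rb"))
cv2.imwrite("pics/w2c.png",cv2.resize(im[10:145,290:370],None,fx=4.4,fy=4.4,interpolation=cv2.INTER_CUBIC))
a=ray(m,333,46,.067);b=ray(m,331.5,107.5,.056)
print(a,b,np.linalg.norm((a-b)[:2]))
for u,v in [(304,23),(352,21),(306,134),(351,132)]:print(ray(m,u,v,.03))
```

```text
[0.47700065 0.29395469 0.067     ] [0.48468277 0.2396676  0.056     ] 0.054827943934693764
[0.44928217 0.31824799 0.03      ]
[0.4973824  0.32459425 0.03      ]
[0.46397845 0.20946782 0.03      ]
[0.51334233 0.21630937 0.03      ]
```

View pics/w2c.png

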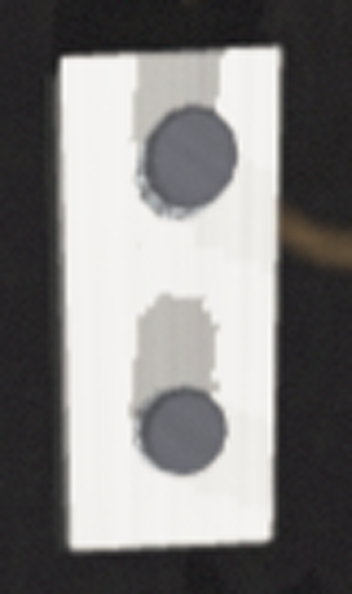

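Run:
```python
from h import *
plan([.477,.294,.11],np.radians(7.7))
```

```text
t 2.25 at [0.4424 0.1526 0.2604] yaw 5.3 tilt 0.50 F [-0.3 -0.8 -0.3] w 1.001
rows left 5
[[0.064,-0.185,0.199,0.003,0.001,-0.017,-1],[0.065,-0.184,0.199,0.003,0.001,-0.017,-1],[0.067,-0.183,0.199,0.003,0.001,-0.017,-1],[0.068,-0.182,0.2,0.003,0.001,-0.017,-1],[0.07,-0.182,0.2,0.003,0.001,-0.017,-1]]
```

>>> play_rows:
  rows:
    - [0.065,-0.185,0.2,0,0,-0.017,-1]
    - [0.065,-0.184,0.2,0,0,-0.017,-1]
    - [0.067,-0.183,0.2,0,0,-0.017,-1]
    - [0.068,-0.182,0.2,0,0,-0.017,-1]
    - [0.07,-0.182,0.2,0,0,-0.017,-1]

```text
clock: 2.75
position: [0.4886, 0.2809, 0.1064]
ee_rot: [3.119, 0.173, 0.013]
force: [1.0, 0.2, -0.0]
width: 1.004
```

>>> play_rows:
  rows:
    - [0,0,0,0,0,0,-1]

```text
clock: 2.85
position: [0.4879, 0.2807, 0.1021]
ee_rot: [3.117, 0.174, 0.005]
force: [-0.9, -0.7, 0.5]
width: 1.003
```

Run:
```python
from h import *
cv2.imwrite("pics/w3.png",get_image("wrist"));
m=camera_model("wrist");print(proj(m,[.477,.294,.067]))
plan([.477,.294,.043],np.radians(7.7),step=.025)
```

```text
[265.06713062 218.12770956]
t 2.90 at [0.4886 0.2788 0.1036] yaw 6.3 tilt 1.20 F [ 0.3 -0.8  0.1] w 0.996
rows left 3
[[-0.022,-0.039,0.134,0.014,-0.002,-0.017,-1],[-0.022,-0.038,0.134,0.014,-0.002,-0.017,-1],[-0.021,-0.038,0.134,0.014,-0.002,-0.017,-1]]
```

View pics/w3.png

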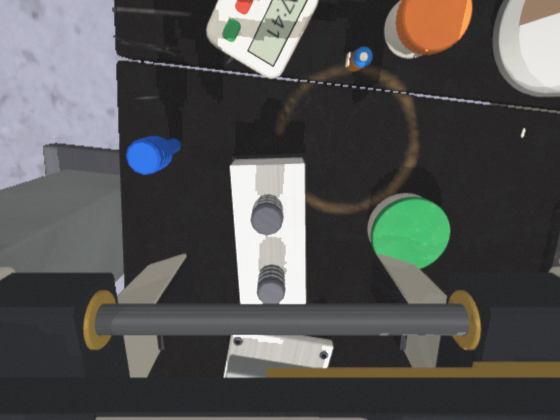

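Run:
```python
from h import *
m=camera_model("wrist")
print(ray(m,267,214.5,.067))
plan([.4775,.295,.072],np.radians(7.7),step=.016)
```

```text
[0.47793392 0.29640004 0.067     ]
t 2.90 at [0.4886 0.2788 0.1036] yaw 6.3 tilt 1.20 F [ 0.3 -0.8  0.1] w 0.996
rows left 3
[[-0.021,-0.04,0.069,0.014,-0.002,-0.017,-1],[-0.02,-0.04,0.07,0.014,-0.002,-0.017,-1],[-0.02,-0.039,0.07,0.014,-0.002,-0.017,-1]]
```

>>> play_rows:
  rows:
    - [-0.021,-0.04,0.07,0.014,-0.002,-0.017,-1]
    - [-0.02,-0.04,0.07,0.014,-0.002,-0.017,-1]
    - [-0.02,-0.04,0.07,0.014,-0.002,-0.017,-1]
    - [0,0,0,0,0,0,-1]

```text
clock: 3.3
position: [0.4794, 0.2903, 0.0712]
ee_rot: [3.134, 0.203, 0.004]
force: [0.3, 0.4, 0.8]
width: 0.999
```

Run:
```python
from h import *
plan([.4775,.2955,.044],np.radians(7.7),step=.016)
```

```text
t 3.30 at [0.4794 0.2903 0.0712] yaw 7.4 tilt 0.15 F [0.3 0.4 0.8] w 0.999
rows left 2
[[-0.004,-0.018,0.091,0.001,-0.002,-0.005,-1],[-0.004,-0.018,0.091,0.001,-0.002,-0.005,-1]]
```

>>> play_rows:
  rows:
    - [-0.004,-0.02,0.091,0,-0.002,-0.005,-1]
    - [-0.004,-0.02,0.091,0,-0.002,-0.005,-1]
    - [0,0,0,0,0,0,-1]
    - [0,0,0,0,0,0,-0.4]
  force: 20

```text
clock: 3.7
position: [0.4778, 0.296, 0.042]
ee_rot: [3.134, 0.21, 0.002]
force: [0.9, -0.6, -0.3]
width: 0.952
```

Run:
```python
from h import *
plan([.4775,.2955,.044],np.radians(7.7),step=.016)
```

```text
t 3.70 at [0.4778 0.296  0.042 ] yaw 7.7 tilt 0.10 F [ 0.9 -0.6 -0.3] w 0.952
rows left 1
[[-0.002,0.003,-0.013,0.002,-0.003,-0.001,-1]]
```

>>> play_rows:
  rows:
    - [0,0,-0.01,0,0,0,1]
    - [0,0,0,0,0,0,1]
    - [0,0,0,0,0,0,1]
    - [0,0,0,0,0,0,1]
    - [0,0,0,0,0,0,1]
  force: 25

```text
clock: 4.2
position: [0.4785, 0.2965, 0.0448]
ee_rot: [3.134, 0.21, 0.005]
force: [-0.2, -0.5, 0.6]
width: 0.528
```

>>> play_rows:
  rows:
    - [0,0,0,0,0,0,1]
    - [0,0,0,0,0,0,1]
    - [0,0,0,0,0,0,1]

```text
clock: 4.5
position: [0.4786, 0.2964, 0.045]
ee_rot: [3.134, 0.21, 0.005]
force: [0.1, -1.4, 0.1]
width: 0.268
```

>>> play_rows:
  rows:
    - [0,0,0,0,0,0,1]
    - [0,0,0,0,0,0,1]
    - [0,0,0,0,0,0,1]

```text
clock: 4.8
position: [0.4786, 0.2964, 0.0449]
ee_rot: [3.134, 0.21, 0.005]
force: [-0.7, -0.8, -0.1]
width: 0.203
```

Run:
```python
from h import *
plan([.478,.296,.125],np.radians(7.7),1,step=.04)
```

```text
t 4.80 at [0.4786 0.2964 0.0449] yaw 7.7 tilt 0.19 F [-0.7 -0.8 -0.1] w 0.203
rows left 3
[[-0.001,0.001,-0.178,0.0,-0.002,-0.001,1],[-0.001,0.001,-0.178,0.0,-0.002,-0.001,1],[-0.001,0.001,-0.178,0.0,-0.002,-0.001,1]]
```

>>> play_rows:
  rows:
    - [0,0,-0.1,0,0,0,1]
    - [0,0,-0.15,0,0,0,1]
    - [0,0,-0.2,0,0,0,1]
    - [0,0,-0.25,0,0,0,1]
    - [0,0,0,0,0,0,1]

```text
clock: 5.3
position: [0.4773, 0.2969, 0.1566]
ee_rot: [-3.134, -0.212, -0.002]
force: [0.2, -0.8, -0.5]
width: 0.21
```

Run:
```python
from h import *
cv2.imwrite("pics/s4.png",cv2.resize(get_image("side")[130:330,200:420],None,fx=3,fy=3))
plan([.463,-.036,.155],np.radians(-4),1,step=.04)
```

```text
t 5.35 at [0.4766 0.2958 0.1543] yaw 7.7 tilt 0.10 F [-0.2  0.1 -1. ] w 0.207
rows left 9
[[-0.043,0.242,0.0,0.0,0.0,0.046,1],[-0.038,0.243,0.0,0.0,0.0,0.046,1],[-0.032,0.244,0.0,0.0,0.0,0.046,1],[-0.026,0.245,0.0,0.0,0.0,0.046,1],[-0.021,0.245,0.0,0.0,0.0,0.046,1]]
```

View pics/s4.png

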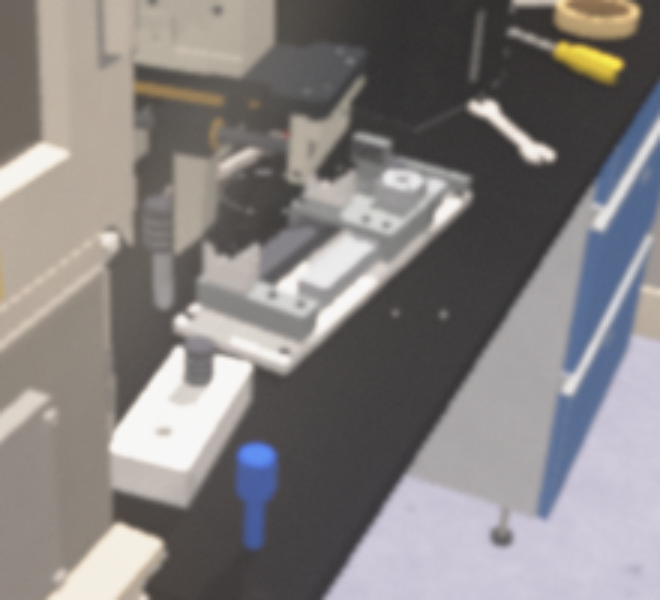

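>>> play_rows:
  rows:
    - [-0.043,0.242,0,0,0,0.046,1]
    - [-0.038,0.243,0,0,0,0.046,1]
    - [-0.032,0.244,0,0,0,0.046,1]
    - [-0.026,0.245,0,0,0,0.046,1]
    - [-0.02,0.245,0,0,0,0.046,1]

```text
clock: 5.85
position: [0.466, 0.111, 0.1532]
ee_rot: [-3.14, -0.041, 0.005]
force: [1.0, 0.1, -1.0]
width: 0.21
```

Run:
```python
from h import *
plan([.4625,-.036,.135],np.radians(-4),1,step=.04)
```

```text
t 5.85 at [0.466  0.111  0.1532] yaw 1.5 tilt 0.22 F [ 1.   0.1 -1. ] w 0.210
rows left 4
[[-0.012,0.245,0.03,-0.001,0.002,0.048,1],[-0.006,0.245,0.03,-0.001,0.002,0.048,1],[0.0,0.245,0.03,-0.001,0.002,0.048,1],[0.005,0.245,0.03,-0.001,0.002,0.048,1]]
```

>>> play_rows:
  rows:
    - [-0.012,0.245,0,0,0.002,0.048,1]
    - [-0.006,0.245,0.02,0,0.002,0.048,1]
    - [0,0.245,0.03,0,0,0.048,1]
    - [0.005,0.22,0.03,0,0,0.048,1]
    - [0,0,0,0,0,0,1]

```text
clock: 6.35
position: [0.4573, -0.0445, 0.1382]
ee_rot: [3.137, -0.129, -0.013]
force: [-0.0, 0.9, -0.8]
width: 0.209
```

Run:
```python
from h import *
import pickle
m=camera_model("wrist");im=get_image("wrist");cv2.imwrite("pics/w5.png",im);pickle.dump(m,open("w5.pkl","wb"))
cv2.imwrite("pics/w5c.png",cv2.resize(im[200:400,180:400],None,fx=3,fy=3))
print(proj(m,[.4625,-.036,.055]))
plan([.4625,-.036,.135],np.radians(-4),1,step=.04)
```

```text
[288.44356834 208.97142715]
t 6.40 at [ 0.4576 -0.0422  0.1385] yaw -4.6 tilt 0.43 F [ 0.1  0.5 -1.6] w 0.210
rows left 1
[[0.029,-0.044,0.023,0.002,0.015,-0.019,1]]
```

View pics/w5.png

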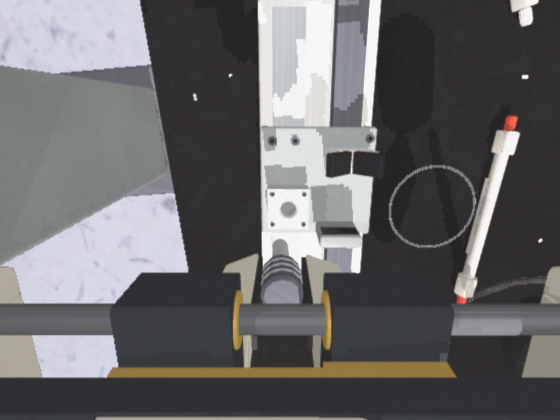

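Run:
```python
from h import *
import pickle
m=pickle.load(open("w5.pkl","rb"));im=cv2.imread("pics/w5.png")
cv2.imwrite("pics/w5c.png",cv2.resize(im[110:300,230:410],None,fx=3.1,fy=3.1,interpolation=cv2.INTER_CUBIC))
R=Ro.from_rotvec(observe()["ee_rot"]);P=np.array(observe()["position"])
for d in (.031,.041):print(proj(m,P+R.apply([0,0,d])))
a=ray(m,511,118,.008);b=ray(m,461,302,.008);print(a,b,(a+b)/2,np.linalg.norm(a-b))
```

```text
[281.65585696 244.50054288]
[281.66773479 238.40623919]
[0.64714587 0.01201809 0.008     ] [ 0.61921523 -0.15560286  0.008     ] [ 0.63318055 -0.07179238  0.008     ] 0.16993205790500016
```

View pics/w5c.png

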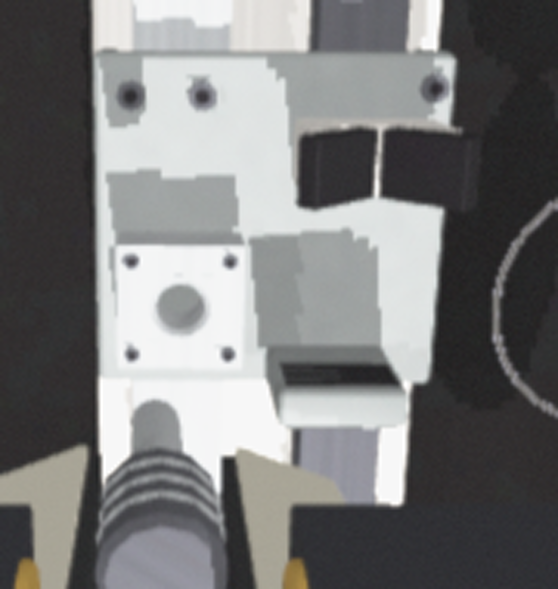

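Run:
```python
from h import *
import pickle
m=pickle.load(open("w5.pkl","rb"));im=cv2.imread("pics/w5.png")
R=Ro.from_rotvec(observe()["ee_rot"]);P=np.array(observe()["position"])
s=5;outs=[]
for dy in (0,.002,.004):
    I=cv2.resize(im[225:310,245:325],None,fx=s,fy=s,interpolation=cv2.INTER_CUBIC)
    for r,d,c in [(.005,.039,(0,0,255)),(.004,.041,(0,255,255)),(.010,.004,(0,255,0)),(.010,-.022,(255,0,0))]:
        pts=[]
        for a in np.linspace(0,2*np.pi,40):
            q=proj(m,P+R.apply([r*np.cos(a),dy+r*np.sin(a),d]));pts.append((q-[245,225]+.5)*s)
        cv2.polylines(I,[np.int32(pts)],True,c,1)
    outs.append(I)
cv2.imwrite("pics/ov.png",cv2.resize(np.hstack(outs),(800,int(800*425/1200))))
```

```text
(no output)
```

View pics/ov.png

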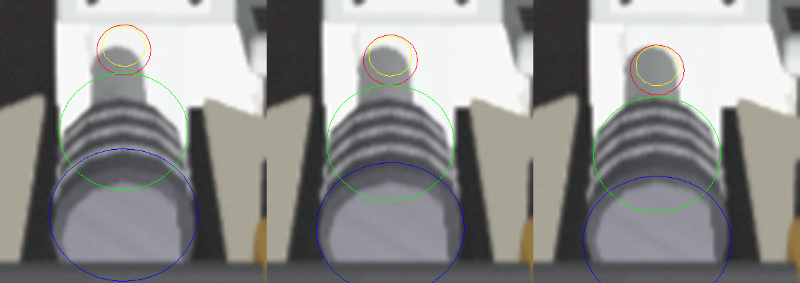

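Run:
```python
from h import *
plan([.4635,-.032,.107],np.radians(-4.6),1,step=.018)
```

```text
t 6.40 at [ 0.4576 -0.0422  0.1385] yaw -4.6 tilt 0.43 F [ 0.1  0.5 -1.6] w 0.210
rows left 2
[[0.018,-0.036,0.105,0.001,0.007,0.001,1],[0.017,-0.036,0.105,0.001,0.007,0.001,1]]
```

>>> play_rows:
  rows:
    - [0.018,-0.036,0.1,0,0.007,0,1]
    - [0.018,-0.036,0.1,0,0.007,0,1]
    - [0,0,0,0,0,0,1]
    - [0,0,0,0,0,0,1]

```text
clock: 6.8
position: [0.463, -0.0288, 0.1077]
ee_rot: [-3.139, 0.12, 0.003]
force: [0.3, -0.0, -0.8]
width: 0.21
```

```bash
cat > ov.py <<'E'
from h import *
def ov(name,dx=0,dy=.004):
    plan([.4635,-.032,.1],np.radians(-4.6),1,step=.018)
    o=observe();m=camera_model("wrist");im=get_image("wrist");cv2.imwrite(f"pics/{name}.png",im)
    P=np.array(o["position"]);R=Ro.from_rotvec(o["ee_rot"]);s=7
    I=cv2.resize(im[200:300,240:345],None,fx=s,fy=s,interpolation=cv2.INTER_CUBIC)
    for r,d,c in [(.005,.039,(0,0,255)),(.010,.004,(0,255,0))]:
        pts=[(proj(m,P+R.apply([dx+r*np.cos(a),dy+r*np.sin(a),d]))-[240,200]+.5)*s for a in np.linspace(0,2*np.pi,40)]
        cv2.polylines(I,[np.int32(pts)],True,c,1)
    pts=[(proj(m,np.array([.4625,-.036,.055])+[.006*np.cos(a),.006*np.sin(a),0])-[240,200]+.5)*s for a in np.linspace(0,2*np.pi,40)]
    cv2.polylines(I,[np.int32(pts)],True,(255,0,255),1)
    cv2.imwrite(f"pics/{name}o.png",I[:600])
E
python3 -c "
from ov import *
ov('w6')"
```

```text
t 6.80 at [ 0.463  -0.0288  0.1077] yaw -4.4 tilt 0.10 F [ 0.3 -0.  -0.8] w 0.210
rows left 1
[[0.005,0.021,0.052,-0.001,0.003,0.008,1]]
```

View pics/w6o.png

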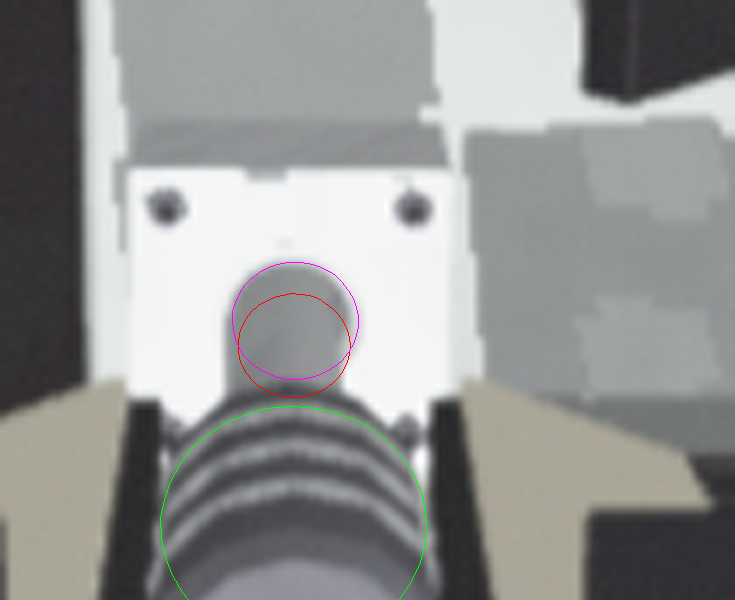

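Run:
```python
import cv2,numpy as np
im=cv2.imread("pics/w6.png",0)[230:262,265:300].astype(float)
I=np.clip((im-90)/(175-90)*255,0,255).astype(np.uint8)
cv2.imwrite("pics/w6e.png",cv2.resize(I,None,fx=16,fy=16,interpolation=cv2.INTER_CUBIC))
```

```text
(no output)
```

View pics/w6e.png

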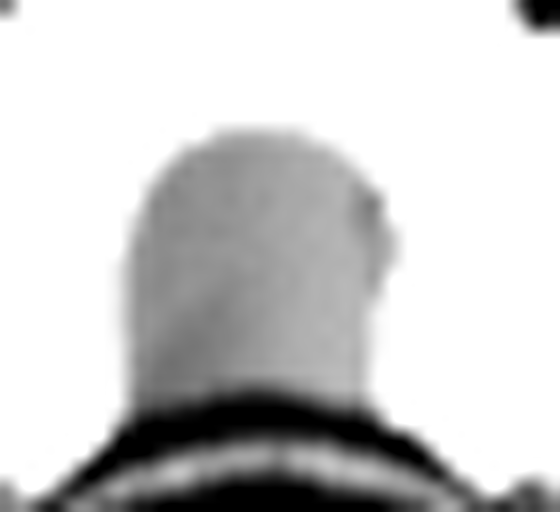

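Run:
```python
from h import *
plan([.4634,-.033,.098],np.radians(-4.6),1,step=.01)
```

```text
t 6.85 at [ 0.4631 -0.0288  0.1078] yaw -4.4 tilt 0.09 F [-0.3 -0.8  0.2] w 0.209
rows left 2
[[0.002,0.014,0.033,-0.001,0.001,0.004,1],[0.002,0.014,0.033,-0.001,0.001,0.004,1]]
```

>>> play_rows:
  rows:
    - [0.002,0.014,0.03,0,0,0.004,1]
    - [0.002,0.014,0.03,0,0,0.004,1]
    - [0,0,0,0,0,0,1]
    - [0,0,0,0,0,0,1]

```text
clock: 7.25
position: [0.4639, -0.0333, 0.0995]
ee_rot: [-3.139, 0.126, -0.001]
force: [0.2, -0.3, -0.3]
width: 0.209
```

Run:
```python
from ov import *
ov('w7',-.001,.003)
im=cv2.imread("pics/w7.png",0)[225:280,260:310].astype(float)
I=np.clip((im-60)/(180-60)*255,0,255).astype(np.uint8)
cv2.imwrite("pics/w7e.png",cv2.resize(I,None,fx=10,fy=10,interpolation=cv2.INTER_CUBIC))
```

```text
t 7.25 at [ 0.4639 -0.0333  0.0995] yaw -4.6 tilt 0.02 F [ 0.2 -0.3 -0.3] w 0.209
rows left 1
[[-0.003,-0.008,-0.004,-0.001,-0.001,0.0,1]]
```

View pics/w7o.png

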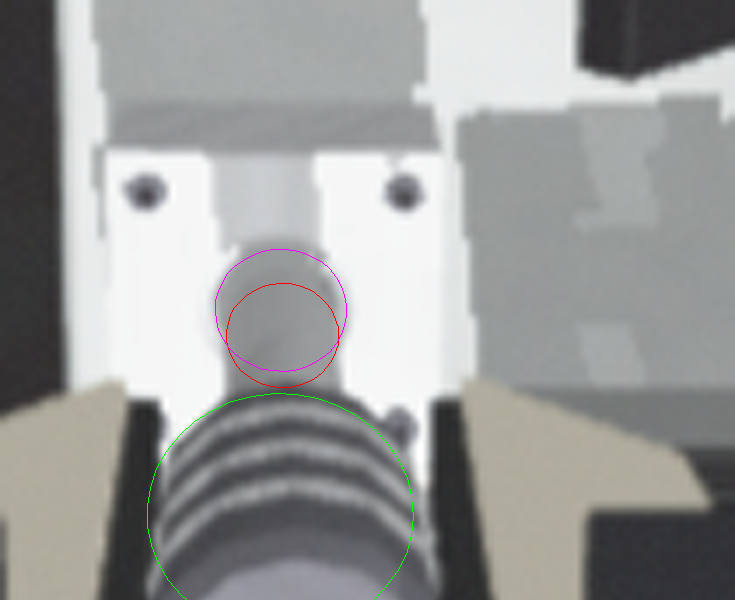

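View pics/w7e.png

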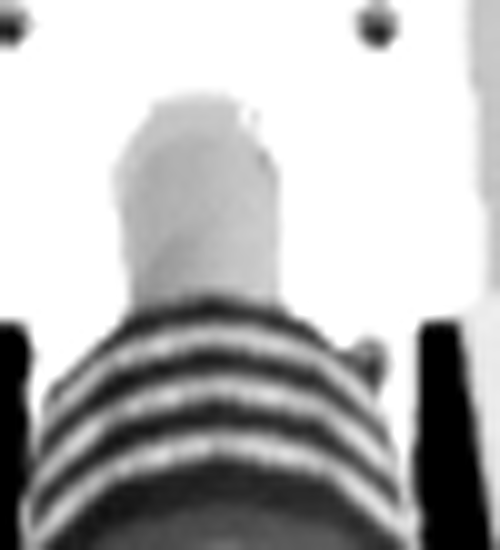

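>>> play_rows:
  rows:
    - [-0.003,0.007,0.02,0,0,0,1]
    - [0,0,0.03,0,0,0,1]
    - [0,0,0.03,0,0,0,1]
    - [0,0,0,0,0,0,1]

```text
clock: 7.7
position: [0.4634, -0.0346, 0.0866]
ee_rot: [-3.139, 0.127, -0.001]
force: [0.7, 0.7, -0.4]
width: 0.208
```

Run:
```python
from ov import *
ov('w8',-.001,.001)
```

```text
t 7.70 at [ 0.4634 -0.0346  0.0866] yaw -4.6 tilt 0.04 F [ 0.7  0.7 -0.4] w 0.208
rows left 1
[[0.0,-0.018,-0.089,0.0,-0.001,-0.001,1]]
```

View pics/w8o.png

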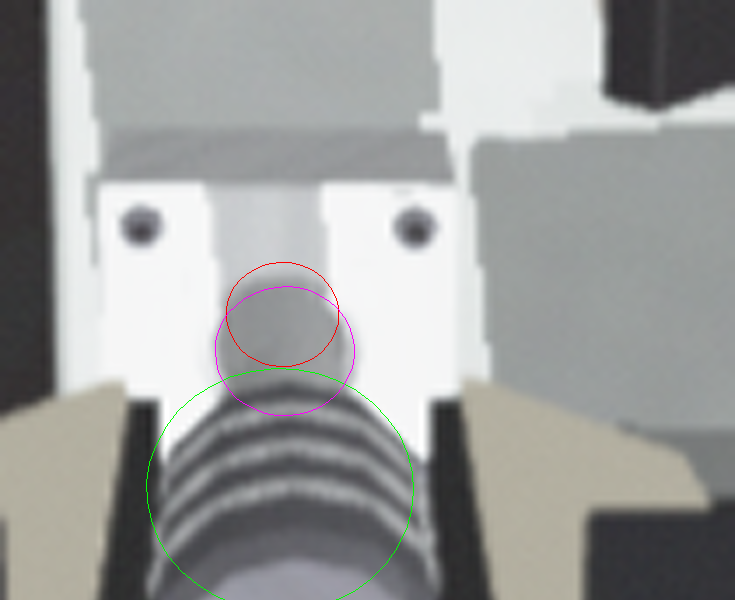

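>>> play_rows:
  rows:
    - [0,0,0.03,0,0,0,1]
    - [0,0,0.03,0,0,0,1]
    - [0,0,0.02,0,0,0,1]
    - [0,0,0,0,0,0,1]

```text
clock: 8.15
position: [0.4634, -0.0346, 0.0737]
ee_rot: [-3.139, 0.126, -0.001]
force: [-0.1, 0.6, -1.6]
width: 0.212
```

Run:
```python
from h import *
plan([.4634,-.035,.071],np.radians(-4.6),1)
```

```text
t 8.15 at [ 0.4634 -0.0346  0.0737] yaw -4.6 tilt 0.03 F [-0.1  0.6 -1.6] w 0.212
rows left 1
[[0.0,0.003,0.018,0.0,-0.001,-0.001,1]]
```

>>> play_rows:
  rows:
    - [0,0,0.012,0,0,0,1]
    - [0,0,0,0,0,0,1]
    - [0,0,0,0,0,0,0.3]
    - [0,0,0,0,0,0,0.3]
    - [0,0,0,0,0,0,0.3]

```text
clock: 8.65
position: [0.4639, -0.0344, 0.0721]
ee_rot: [-3.139, 0.126, -0.002]
force: [-0.3, -0.1, -0.1]
width: 0.346
```

>>> play_rows:
  rows:
    - [0,0,-0.08,0,0,0,0.3]
    - [0,0,-0.15,0,0,0,0.3]
    - [0,0,-0.15,0,0,0,0.3]
    - [0,0,0,0,0,0,0.3]

```text
clock: 9.05
position: [0.4637, -0.0338, 0.1332]
ee_rot: [-3.138, 0.124, -0.002]
force: [1.4, 0.0, 0.6]
width: 0.352
```

Run:
```python
from h import *
import pickle
m=camera_model("wrist");im=get_image("wrist");cv2.imwrite("pics/w9.png",im);pickle.dump(m,open("w9.pkl","wb"))
s=get_image("side");cv2.imwrite("pics/s9.png",cv2.resize(s[160:280,260:380],None,fx=5,fy=5,interpolation=cv2.INTER_CUBIC))
c=np.radians(-4.6);ex=np.array([np.cos(c),np.sin(c)]);ey=np.array([-np.sin(c),np.cos(c)])
b=np.array([.4625,-.036]);print("tab",b+.037*ex-.019*ey, "push start", b+.037*ex-(.019+.005+.0095+.012)*ey)
plan([.4634,-.035,.16],np.radians(-4.6),1)
```

```text
tab [ 0.49785704 -0.05790616] push start [ 0.49573177 -0.0843208 ]
t 9.15 at [ 0.4624 -0.0342  0.1309] yaw -4.6 tilt 0.11 F [ 0.4 -0.2 -0.3] w 0.353
rows left 1
[[0.006,0.005,-0.194,-0.001,0.004,0.001,1]]
```

View pics/w9.png

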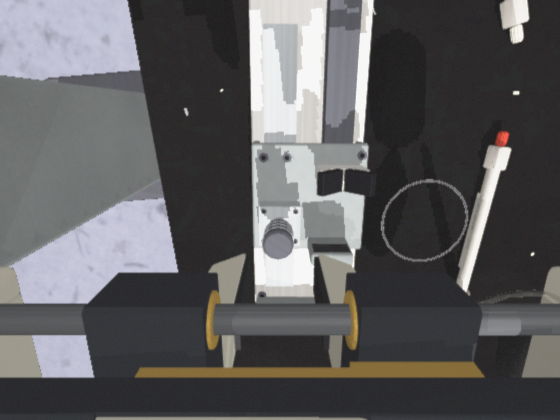

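View pics/s9.png

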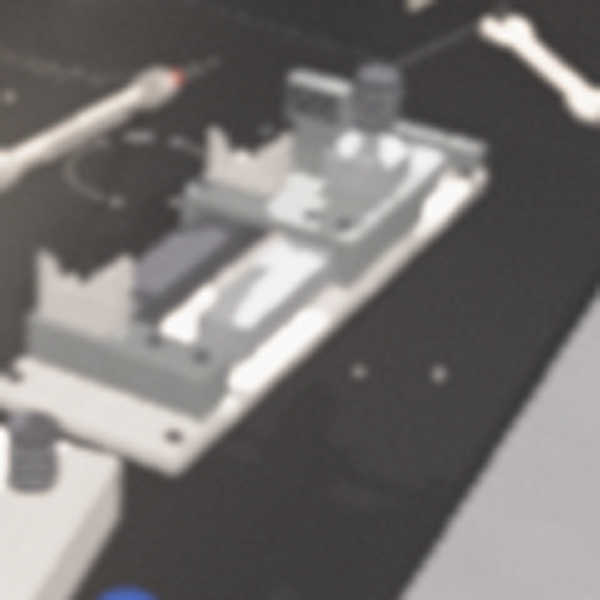

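Run:
```python
from h import *
plan([.4955,-.09,.125],np.radians(-4.6),1)
```

```text
t 9.15 at [ 0.4624 -0.0342  0.1309] yaw -4.6 tilt 0.11 F [ 0.4 -0.2 -0.3] w 0.353
rows left 2
[[0.125,0.177,0.019,-0.001,0.002,0.001,1],[0.125,0.177,0.02,-0.001,0.002,0.001,1]]
```

>>> play_rows:
  rows:
    - [0.125,0.177,0.02,0,0,0,1]
    - [0.125,0.177,0.02,0,0,0,1]
    - [0,0,0,0,0,0,1]
    - [0,0,0,0,0,0,1]

```text
clock: 9.55
position: [0.4947, -0.0911, 0.1226]
ee_rot: [-3.138, 0.122, 0.008]
force: [-0.2, 0.5, 0.1]
width: 0.052
```

Run:
```python
from h import *
plan([.4955,-.089,.056],np.radians(-4.6),1,step=.025)
```

```text
t 9.55 at [ 0.4947 -0.0911  0.1226] yaw -4.4 tilt 0.30 F [-0.2  0.5  0.1] w 0.052
rows left 3
[[0.002,-0.005,0.148,0.0,0.003,0.002,1],[0.002,-0.005,0.148,0.0,0.003,0.002,1],[0.002,-0.005,0.148,0.0,0.003,0.002,1]]
```

>>> play_rows:
  rows:
    - [0,-0.004,0.14,0,0.003,0.002,1]
    - [0,-0.004,0.14,0,0.003,0,1]
    - [0,-0.004,0.14,0,0,0,1]
    - [0,0,0,0,0,0,1]
    - [0,0,0,0,0,0,1]

```text
clock: 10.05
position: [0.4921, -0.0856, 0.0571]
ee_rot: [-3.137, 0.118, 0.008]
force: [-0.3, -0.7, -0.1]
width: 0.004
```

Run:
```python
from h import *
plan([.4955,-.074,.056],np.radians(-4.6),1,step=.006)
```

```text
t 10.05 at [ 0.4921 -0.0856  0.0571] yaw -4.3 tilt 0.32 F [-0.3 -0.7 -0.1] w 0.004
rows left 3
[[0.006,-0.026,0.003,-0.001,0.003,0.003,1],[0.006,-0.026,0.003,-0.001,0.003,0.003,1],[0.005,-0.026,0.003,-0.001,0.003,0.003,1]]
```

>>> play_rows:
  rows:
    - [0.006,-0.025,0,0,0,0,1]
    - [0.006,-0.025,0,0,0,0,1]
    - [0.004,-0.02,0,0,0,0,1]
    - [0,-0.02,0,0,0,0,1]
    - [0,-0.02,0,0,0,0,1]

```text
clock: 10.55
position: [0.4971, -0.0683, 0.0601]
ee_rot: [-3.138, 0.118, 0.003]
force: [-0.5, -2.6, -1.0]
width: 0.008
```

>>> play_rows:
  rows:
    - [0,-0.02,0,0,0,0,1]
    - [0,-0.02,0,0,0,0,1]
    - [0,-0.02,0,0,0,0,1]

```text
clock: 10.85
position: [0.4979, -0.0594, 0.0602]
ee_rot: [-3.139, 0.12, 0.002]
force: [-0.2, -2.3, -1.1]
width: 0.006
```

>>> play_rows:
  rows:
    - [0,-0.017,0,0,0,0,1]
    - [0,-0.017,0,0,0,0,1]
    - [0,-0.017,0,0,0,0,1]

```text
clock: 11.15
position: [0.4986, -0.0512, 0.0602]
ee_rot: [-3.139, 0.12, 0.002]
force: [0.4, -1.1, -0.1]
width: 0.005
```

>>> play_rows:
  rows:
    - [0,-0.017,0,0,0,0,1]
    - [0,-0.017,0,0,0,0,1]
    - [0,-0.017,0,0,0,0,1]

```text
clock: 11.45
position: [0.4992, -0.0429, 0.0602]
ee_rot: [3.139, -0.12, -0.002]
force: [0.8, -10.1, 0.2]
width: 0.006
```

Force rose to 10 N — possibly locked. Look.

Run:
```python
from h import *
m=camera_model("wrist");im=get_image("wrist");cv2.imwrite("pics/w10.png",im)
s=get_image("side");cv2.imwrite("pics/s10.png",cv2.resize(s[160:280,260:380],None,fx=5,fy=5,interpolation=cv2.INTER_CUBIC))
print(observe()["force"],observe()["position"])
```

```text
[ 0.50618621 -3.48815048  0.25886695] [ 0.49924286 -0.04314874  0.06023506]
```

View pics/s10.png

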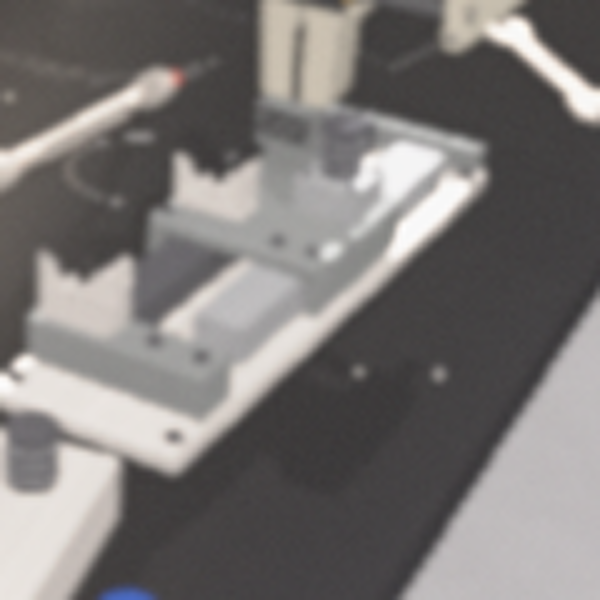

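View pics/w10.png

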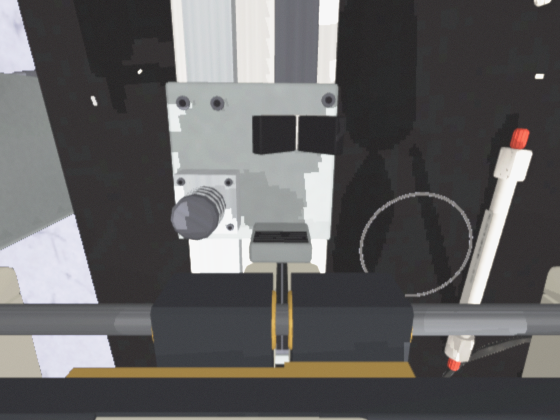

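>>> play_rows:
  rows:
    - [0,0.06,0,0,0,0,1]
    - [0,0.06,0,0,0,0,1]
    - [0,0,-0.25,0,0,0,1]
    - [0,0,-0.3,0,0,0,1]
    - [0,0,-0.3,0,0,0,1]

```text
clock: 12.05
position: [0.4937, -0.0629, 0.1857]
ee_rot: [-3.136, 0.118, 0.022]
force: [1.5, -0.3, -0.6]
width: 0.007
```

>>> play_rows:
  rows:
    - [0,0,0,0,0,0,0.5]
    - [0,0,0,0,0,0,0.3]

```text
clock: 12.25
position: [0.4969, -0.0639, 0.1917]
ee_rot: [-3.136, 0.12, 0.006]
force: [-0.0, -0.2, -0.6]
width: 0.134
```

Run:
```python
from h import *
import pickle
plan([.6,-.072,.2],np.radians(-9.6),-1)
m=camera_model("wrist");im=get_image("wrist");cv2.imwrite("pics/w11.png",im);pickle.dump(m,open("w11.pkl","wb"))
s=get_image("side");cv2.imwrite("pics/s11.png",cv2.resize(s[160:280,260:380],None,fx=5,fy=5,interpolation=cv2.INTER_CUBIC))
```

```text
t 12.25 at [ 0.4969 -0.0639  0.1917] yaw -4.4 tilt 0.27 F [-0.  -0.2 -0.6] w 0.134
rows left 3
[[0.23,0.0,-0.019,-0.002,0.003,0.061,-1],[0.23,-0.006,-0.019,-0.002,0.003,0.061,-1],[0.229,-0.013,-0.019,-0.002,0.003,0.061,-1]]
```

View pics/s11.png

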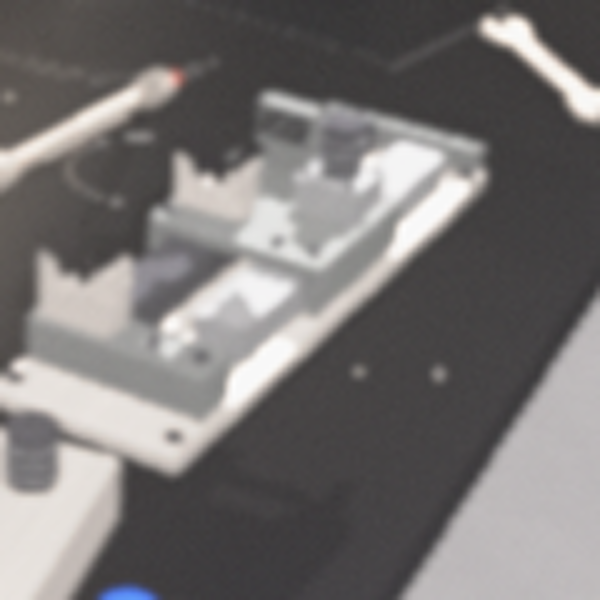

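View pics/w11.png

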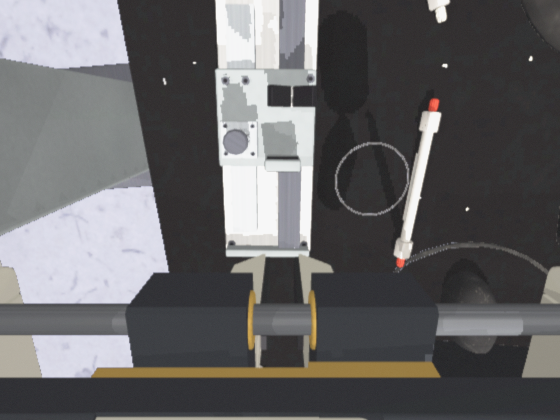

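Run:
```python
from h import *
import pickle
m=pickle.load(open("w11.pkl","rb"));s=camera_model("side")
im=cv2.imread("pics/w11.png")
cv2.imwrite("pics/w11c.png",cv2.resize(im[60:270,200:330],None,fx=2.8,fy=2.8,interpolation=cv2.INTER_CUBIC))
for z in (.081,.093):
    X=ray(m,235,140,z);print(z,X,"side px crop",(proj(s,X)-[260,160])*5)
c=np.radians(-4.6);ex=np.array([np.cos(c),np.sin(c)]);ey=np.array([-np.sin(c),np.cos(c)])
a=ray(m,433,100,.008);b=ray(m,401,265,.008);print("col",a,b,(a+b)/2,np.linalg.norm(a-b),np.degrees(np.arctan2(-(a-b)[0],(a-b)[1])))
tab=ray(m,282,160,.072);print("tabtop",tab)
im=cv2.imread("pics/w2.png");
t=get_image("top");cv2.imwrite("pics/t11.png",cv2.resize(t[190:260,240:400],None,fx=5,fy=5,interpolation=cv2.INTER_CUBIC))
w2=im[150:400,250:380];cv2.imwrite("pics/w2d.png",cv2.resize(w2,None,fx=2.4,fy=2.4,interpolation=cv2.INTER_CUBIC))
```

```text
0.081 [ 0.46508814 -0.00435765  0.081     ] side px crop [343.51440415 120.8519098 ]
0.093 [ 0.46681723 -0.00350164  0.093     ] side px crop [341.31907523  96.08632468]
col [0.64626815 0.01276555 0.008     ] [ 0.62015942 -0.15713603  0.008     ] [ 0.63321379 -0.07218524  0.008     ] 0.1718959391202254 -8.736290086673778
tabtop [ 0.49998978 -0.02379354  0.072     ]
```

View pics/w11c.png

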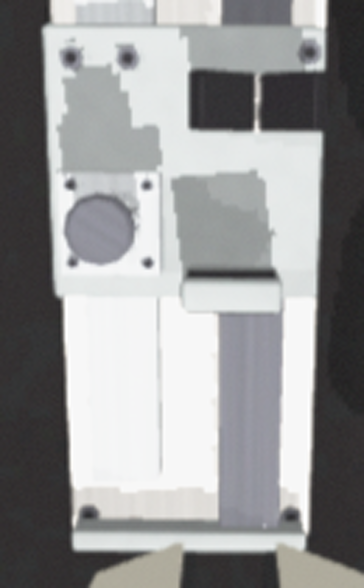

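View pics/t11.png

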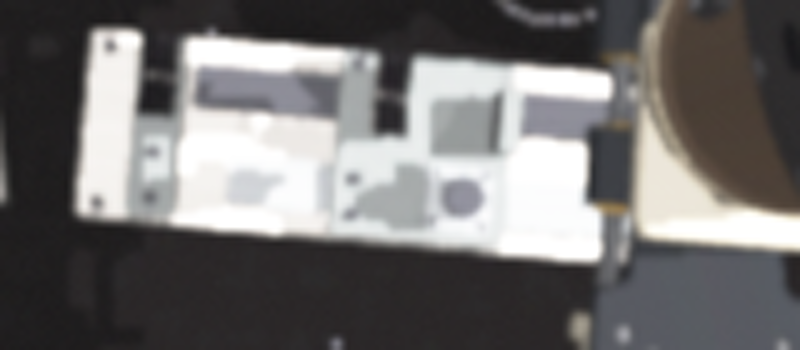

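View pics/w2d.png

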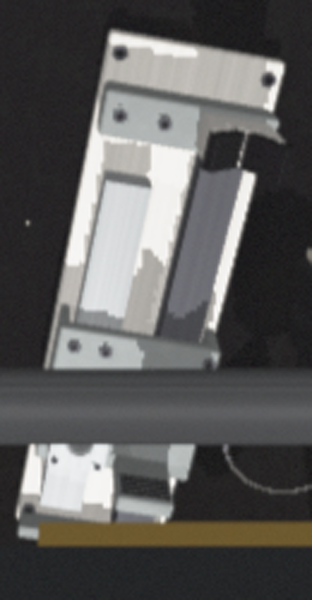

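Run:
```python
from h import *
s=camera_model("side")
def dr(f,out,cands):
    I=cv2.imread(f).copy()
    for X,c in cands:
        for z0 in (0,-.026):
            pts=[(proj(s,np.array(X)+[.01*np.cos(a),.01*np.sin(a),z0])-[260,160]+.5)*5 for a in np.linspace(0,6.283,40)]
            cv2.polylines(I,[np.int32(pts)],True,c,1)
    return I[40:240,240:460]
a=dr("pics/s9.png","",[([.4625,-.036,.093],(0,255,0))])
b=dr("pics/s11.png","",[([.4651,-.0044,.081],(0,0,255))]);c=dr("pics/s11.png","",[([.4668,-.0035,.093],(0,255,0))])
cv2.imwrite("pics/cmp.png",cv2.resize(np.hstack([a,b,c]),(792,240)))
```

```text
(no output)
```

View pics/cmp.png

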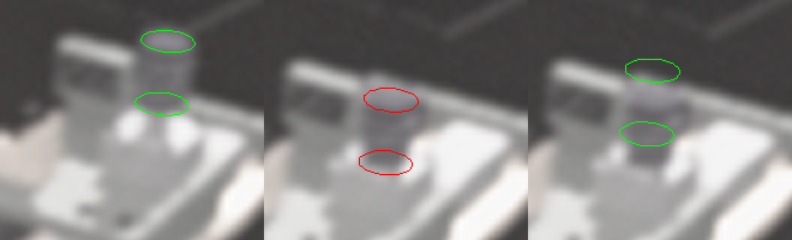

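Run:
```python
from h import *
import pickle
m=pickle.load(open("w11.pkl","rb"));m2=pickle.load(open("w2.pkl","rb"));t=camera_model("top")
for z in (.058,.065):
    print(z,"slide w11",ray(m,292,96,z)[:2],"top",ray(t,318.6,209,z)[:2]," head w2",ray(m2,350.8,213,z)[:2],"top",ray(t,271.6,205.6,z)[:2])
# bed corners z=.012 top: left edge, right edge
A=ray(t,240+90/5,190+30/5,.012);B=ray(t,240+77/5,190+215/5,.012);C=ray(t,240+600/5,190+262/5,.012)
print(A,B,C); d=(B-C)[:2];print("yaw",np.degrees(np.arctan2(-d[0],d[1])),"across",np.linalg.norm(A-B))
d=(B-A)[:2];print(np.degrees(np.arctan2(-d[1],-d[0])))
```

```text
0.058 slide w11 [0.51186885 0.02506893] top [0.51101196 0.02402423]  head w2 [0.52098302 0.13141311] top [0.5185851  0.13265283]
0.065 slide w11 [0.51167825 0.02482453] top [0.51056073 0.0246056 ]  head w2 [0.51930706 0.13344055] top [0.51807353 0.13236863]
[0.54532911 0.16782845 0.012     ] [0.45532135 0.17336523 0.012     ] [ 0.43347167 -0.07941662  0.012     ]
yaw -4.940190222470587 across 0.09017789535153015
-3.52008469389657
```

Run:
```python
from h import *
def g(im,k=.4): return (255*(im/255.)**k).astype(np.uint8)
a=g(cv2.imread("pics/w2.png")[:,330:]);b=g(cv2.imread("pics/w11.png")[:,330:])
cv2.imwrite("pics/g1.png",np.hstack([a,b])[:400])
t=cv2.imread("pics/top0.png");cv2.imwrite("pics/g2.png",cv2.resize(g(t[0:200,90:450]),None,fx=2.2,fy=2.2))
```

```text
(no output)
```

View pics/g1.png

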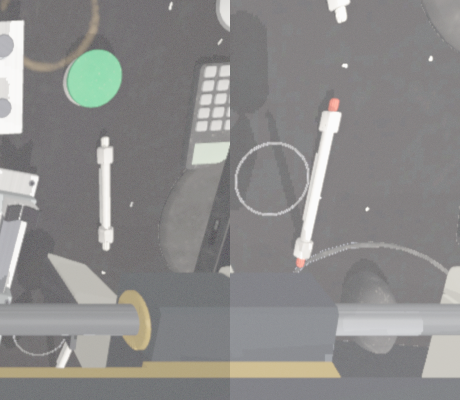

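View pics/g2.png

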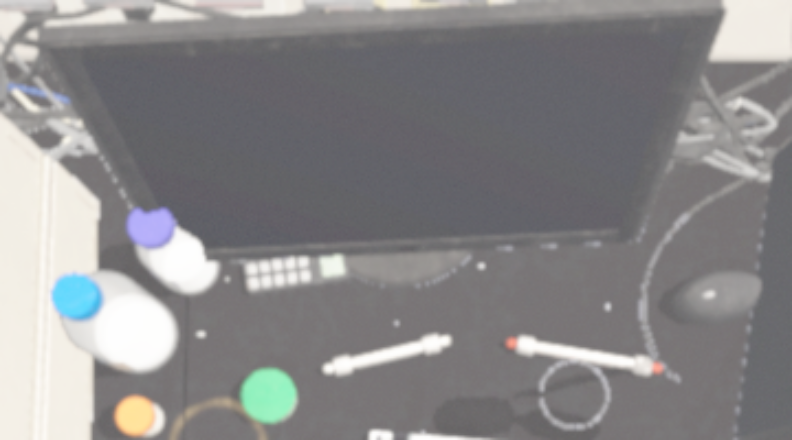

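Run:
```python
from h import *
import pickle
m2=pickle.load(open("w2.pkl","rb"));t=camera_model("top")
for h in (.02,.05,.08,.11,.15,.2,.25):
    A=ray(t,185.5,114,h);B=ray(t,381,107,h)
    P=[proj(m2,A+(B-A)*k) for k in (0,.3,.5,.7)]
    print(h,A.round(3),B.round(3),np.round(P).tolist())
m=pickle.load(open("w11.pkl","rb"))
```

```text
0.02 [0.747 0.347 0.02 ] [ 0.765 -0.133  0.02 ] [[591.0, 24.0], [550.0, 163.0], [528.0, 239.0], [508.0, 306.0]]
0.05 [0.737 0.339 0.05 ] [ 0.755 -0.126  0.05 ] [[605.0, 25.0], [561.0, 169.0], [537.0, 248.0], [516.0, 317.0]]
0.08 [0.728 0.331 0.08 ] [ 0.745 -0.118  0.08 ] [[622.0, 27.0], [574.0, 177.0], [548.0, 259.0], [525.0, 330.0]]
0.11 [0.718 0.323 0.11 ] [ 0.735 -0.111  0.11 ] [[642.0, 29.0], [589.0, 186.0], [560.0, 271.0], [536.0, 344.0]]
0.15 [0.705 0.312 0.15 ] [ 0.721 -0.101  0.15 ] [[675.0, 32.0], [613.0, 201.0], [581.0, 291.0], [553.0, 367.0]]
0.2 [0.689 0.298 0.2  ] [ 0.704 -0.088  0.2  ] [[733.0, 37.0], [655.0, 227.0], [615.0, 324.0], [582.0, 406.0]]
0.25 [0.673 0.284 0.25 ] [ 0.687 -0.075  0.25 ] [[824.0, 46.0], [717.0, 265.0], [665.0, 373.0], [623.0, 460.0]]
```

Run:
```python
from h import *
plan([.62,-.11,.17],np.radians(-9.3),0)
```

```text
t 12.40 at [ 0.4964 -0.0634  0.1903] yaw -4.3 tilt 0.40 F [-0.3  0.  -0. ] w 0.264
rows left 3
[[0.282,0.083,0.043,-0.002,0.004,0.058,0],[0.284,0.074,0.044,-0.002,0.004,0.058,0],[0.286,0.066,0.044,-0.002,0.004,0.058,0]]
```

>>> play_rows:
  rows:
    - [0.28,0.083,0.044,0,0.004,0.058,0]
    - [0.28,0.074,0.044,0,0.004,0.058,0]
    - [0.25,0.066,0.044,0,0,0.058,0]
    - [0,0,0,0,0,0,0]
    - [0,0,0,0,0,0,0]

```text
clock: 12.9
position: [0.6129, -0.1103, 0.1605]
ee_rot: [-3.129, 0.257, 0.024]
force: [-0.2, 0.3, 0.0]
width: 0.494
```

Run:
```python
from h import *
import pickle
plan([.633,-.0718,.06],np.radians(-9.3),0,step=.03)
m=camera_model("wrist");im=get_image("wrist");cv2.imwrite("pics/w12.png",im);pickle.dump(m,open("w12.pkl","wb"))
print(proj(m,[.633,-.0718,.008]))
```

```text
t 12.90 at [ 0.6129 -0.1103  0.1605] yaw -9.4 tilt 0.89 F [-0.2  0.3  0. ] w 0.494
rows left 4
[[0.025,-0.069,0.167,-0.001,0.008,-0.001,0],[0.025,-0.069,0.167,-0.001,0.008,-0.001,0],[0.024,-0.069,0.167,-0.001,0.008,-0.001,0],[0.023,-0.069,0.167,-0.001,0.008,-0.001,0]]
[299.08284335 153.53686007]
```

View pics/w12.png

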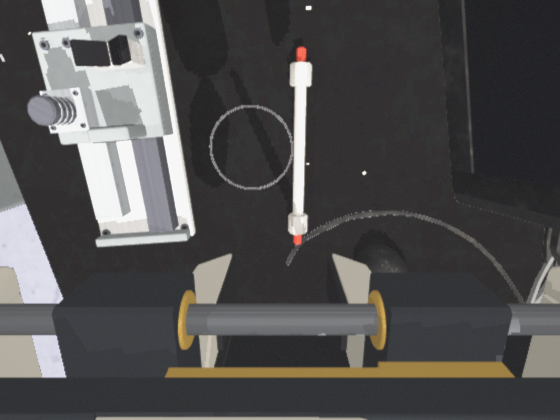

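Run:
```python
from h import *
import pickle
m=pickle.load(open("w12.pkl","rb"))
a=ray(m,301.5,47.5,.008);b=ray(m,297,243.5,.008);print("col",a,b,(a+b)/2,np.linalg.norm(a-b),np.degrees(np.arctan2(-(a-b)[0],(a-b)[1])))
for z in (.04,.2): print(ray(m,450,130,z))
print("bush",ray(m,40,110,.081))
```

```text
col [0.64799111 0.01385008 0.008     ] [ 0.61793775 -0.15767474  0.008     ] [ 0.63296443 -0.07191233  0.008     ] 0.17413778304465885 -9.938080310995044
[ 0.75253845 -0.06890872  0.04      ]
[ 0.68145077 -0.04802546  0.2       ]
bush [ 0.46432134 -0.00546851  0.081     ]
```

>>> play_rows:
  rows:
    - [0.022,-0.068,0.16,0,0.008,0.003,0]
    - [0.022,-0.068,0.16,0,0.008,0.003,0]
    - [0.022,-0.068,0.16,0,0.008,0.003,0]
    - [0.022,-0.06,0.1,0,0.006,0.003,0]
    - [0,0,0,0,0,0,0]

```text
clock: 13.45
position: [0.6279, -0.0711, 0.0704]
ee_rot: [-3.13, 0.263, 0.003]
force: [0.2, 0.1, 1.1]
width: 0.499
```

>>> play_rows:
  rows:
    - [0,0,0,0,0,0,0]

```text
clock: 13.55
position: [0.6276, -0.0711, 0.0708]
ee_rot: [-3.131, 0.262, 0.004]
force: [-0.2, -0.7, 0.2]
width: 0.499
```

Run:
```python
from h import *
plan([.633,-.0719,.03],np.radians(-9.8),0,step=.02)
plan([.633,-.0719,.004],np.radians(-9.8),0,step=.02)
```

```text
t 13.55 at [ 0.6276 -0.0711  0.0708] yaw -9.6 tilt 0.15 F [-0.2 -0.7  0.2] w 0.499
rows left 3
[[0.012,0.0,0.091,0.0,0.002,0.003,0],[0.012,0.0,0.091,0.0,0.002,0.003,0],[0.012,0.0,0.091,0.0,0.002,0.003,0]]
t 13.55 at [ 0.6276 -0.0711  0.0708] yaw -9.6 tilt 0.15 F [-0.2 -0.7  0.2] w 0.499
rows left 4
[[0.009,0.0,0.111,0.0,0.001,0.002,0],[0.009,0.0,0.111,0.0,0.001,0.002,0],[0.009,0.0,0.111,0.0,0.001,0.002,0],[0.009,0.0,0.111,0.0,0.001,0.002,0]]
```

>>> play_rows:
  rows:
    - [0.012,0,0.1,0,0.002,0.003,0]
    - [0.012,0,0.1,0,0,0.003,0]
    - [0.012,0,0.1,0,0,0,0]
    - [0,0,0,0,0,0,0]
    - [0,0,0,0,0,0,0]

```text
clock: 14.05
position: [0.6341, -0.0743, 0.024]
ee_rot: [3.129, -0.27, 0.002]
force: [-0.2, 0.2, 0.4]
width: 0.495
```

Run:
```python
from h import *
plan([.633,-.0719,.005],np.radians(-9.8),0,step=.01)
```

```text
t 14.05 at [ 0.6341 -0.0743  0.024 ] yaw -9.9 tilt 0.10 F [-0.2  0.2  0.4] w 0.495
rows left 2
[[-0.005,-0.007,0.063,0.001,-0.001,-0.001,0],[-0.005,-0.007,0.063,0.001,-0.001,-0.001,0]]
```

>>> play_rows:
  rows:
    - [-0.005,-0.01,0.06,0,0,0,0]
    - [-0.003,-0.006,0.05,0,0,0,0]
    - [0,0,0,0,0,0,0]
    - [0,0,0,0,0,0,0]

```text
clock: 14.45
position: [0.6336, -0.0715, 0.0065]
ee_rot: [3.129, -0.27, 0.003]
force: [0.6, 0.4, -0.6]
width: 0.499
```

>>> play_rows:
  rows:
    - [0,0,0.015,0,0,0,0]
    - [0,0,0,0,0,0,1]
    - [0,0,0,0,0,0,1]
    - [0,0,0,0,0,0,1]
    - [0,0,0,0,0,0,1]
  force: 30

```text
clock: 14.95
position: [0.6342, -0.0715, 0.0051]
ee_rot: [3.129, -0.27, 0.005]
force: [-1.5, 1.1, 1.7]
width: 0.201
```

>>> play_rows:
  rows:
    - [0,0,0,0,0,0,1]
    - [0,0,0,0,0,0,1]
    - [0,0,0,0,0,0,1]

```text
clock: 15.25
position: [0.6341, -0.0716, 0.0051]
ee_rot: [3.129, -0.271, 0.005]
force: [-0.1, 0.7, -0.5]
width: 0.178
```

>>> play_rows:
  rows:
    - [0,0,-0.05,0,0,0,1]
    - [0,0,-0.1,0,0,0,1]
    - [0,0,-0.2,0,0,0,1]
    - [0,0,-0.25,0,0,0,1]
    - [0,0,-0.25,0,0,0,1]

```text
clock: 15.75
position: [0.6298, -0.0713, 0.1343]
ee_rot: [3.129, -0.269, -0.011]
force: [0.9, 0.4, -1.9]
width: 0.178
```

Run:
```python
from h import *
import pickle
plan([.5146,.0747,.15],np.radians(-4.4),1,step=.035)
m=camera_model("wrist");im=get_image("wrist");cv2.imwrite("pics/w13.png",im);pickle.dump(m,open("w13.pkl","wb"))
cv2.imwrite("pics/s13.png",get_image("side"))
```

```text
t 15.75 at [ 0.6298 -0.0713  0.1343] yaw -9.8 tilt 0.41 F [ 0.9  0.4 -1.9] w 0.178
rows left 6
[[-0.154,-0.138,-0.017,0.0,0.002,-0.032,1],[-0.152,-0.14,-0.017,0.0,0.002,-0.032,1],[-0.149,-0.143,-0.017,0.0,0.002,-0.032,1],[-0.147,-0.145,-0.017,0.0,0.002,-0.032,1],[-0.145,-0.147,-0.017,0.0,0.002,-0.032,1]]
```

View pics/w13.png

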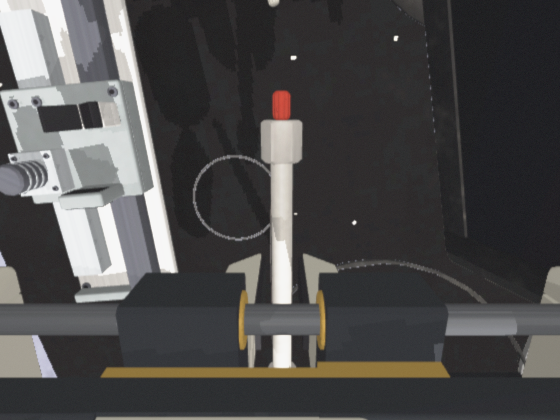

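View pics/s13.png

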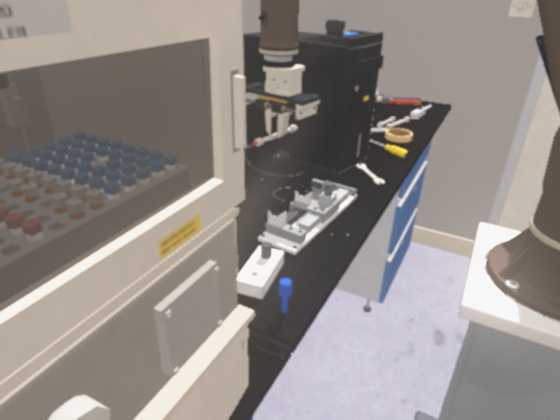

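Run:
```python
from h import *
import pickle
m=pickle.load(open("w13.pkl","rb"))
for z in (.127,.137,.147):
    p=ray(m,281.5,92,z);print(z,p,np.hypot(p[0]-.6298,p[1]+.0713))
```

```text
0.127 [0.64483461 0.01422737 0.127     ] 0.08683875807512711
0.137 [0.64483672 0.0137912  0.137     ] 0.08640957918492574
0.147 [0.64483882 0.01335504 0.147     ] 0.08598047065109089
```

>>> play_rows:
  rows:
    - [-0.154,-0.138,-0.03,0,0.002,-0.032,1]
    - [-0.152,-0.14,-0.03,0,0.002,-0.032,1]
    - [-0.15,-0.143,-0.02,0,0.002,-0.032,1]
    - [-0.147,-0.145,-0.017,0,0.002,-0.032,1]
    - [-0.145,-0.147,-0.017,0,0,-0.032,1]

```text
clock: 16.35
position: [0.5373, 0.0495, 0.1603]
ee_rot: [3.134, -0.153, 0.023]
force: [0.4, 1.0, -1.5]
width: 0.179
```

Run:
```python
from h import *
plan([.5146,.0747,.13],np.radians(-4.4),1,step=.035)
```

```text
t 16.35 at [0.5373 0.0495 0.1603] yaw -5.6 tilt 0.87 F [ 0.4  1.  -1.5] w 0.179
rows left 2
[[-0.085,-0.077,0.1,0.003,-0.015,-0.021,1],[-0.084,-0.077,0.1,0.003,-0.015,-0.021,1]]
```

>>> play_rows:
  rows:
    - [-0.08,-0.074,0.09,0.003,-0.015,-0.021,1]
    - [-0.08,-0.074,0.09,0.003,-0.015,-0.021,1]
    - [0,0,0,0,0,0,1]
    - [0,0,0,0,0,0,1]
    - [0,0,0,0,0,0,1]

```text
clock: 16.85
position: [0.5131, 0.0787, 0.137]
ee_rot: [-3.139, 0.107, -0.007]
force: [0.3, 0.1, -1.6]
width: 0.181
```

Run:
```python
from h import *
import pickle
plan([.5146,.0747,.11],np.radians(-4.4),1,step=.02)
m=camera_model("wrist");im=get_image("wrist");cv2.imwrite("pics/w14.png",im);pickle.dump(m,open("w14.pkl","wb"))
s=get_image("side");cv2.imwrite("pics/s14.png",cv2.resize(s[130:290,220:400],None,fx=3.7,fy=3.7,interpolation=cv2.INTER_CUBIC))
```

```text
t 16.85 at [0.5131 0.0787 0.137 ] yaw -3.9 tilt 0.24 F [ 0.3  0.1 -1.6] w 0.181
rows left 2
[[0.005,0.013,0.09,-0.001,-0.004,0.009,1],[0.006,0.013,0.09,-0.001,-0.004,0.009,1]]
```

View pics/w14.png

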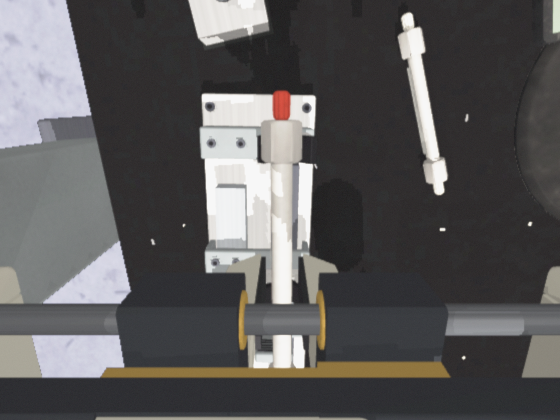

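View pics/s14.png

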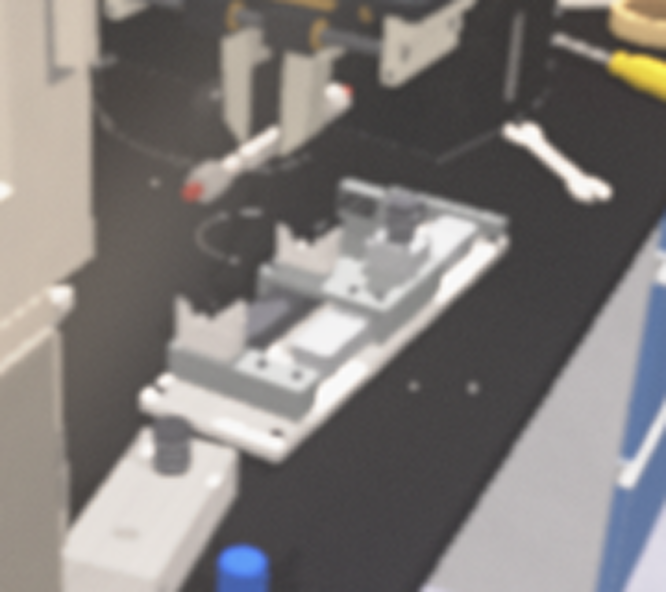

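Run:
```python
from h import *
import pickle
im=cv2.imread("pics/w14.png")
cv2.imwrite("pics/w14c.png",cv2.resize(im[80:290,190:330],None,fx=2.85,fy=2.85,interpolation=cv2.INTER_CUBIC))
m=pickle.load(open("w14.pkl","rb"))
a=ray(m,203,95,.012);b=ray(m,316,97,.012);d=(b-a);print(a,b,np.linalg.norm(d),"yaw",np.degrees(np.arctan2(d[1],d[0])))
e=d/np.linalg.norm(d);c=(a+b)/2;ey=np.array([-e[1],e[0],0]);print("line at end",c+.022*e)
for p in (.1325-c[1],):print("line near head y", c+.022*e+ey*(p))
```

```text
[0.45857755 0.17273193 0.012     ] [0.54681475 0.16508956 0.012     ] 0.08856754164178489 yaw -4.950124254468828
line at end [0.52461409 0.1670124  0.012     ]
line near head y [0.52147226 0.13073746 0.012     ]
```

View pics/w14c.png

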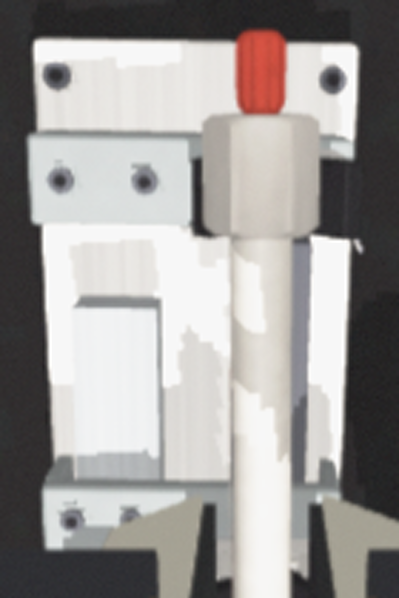

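Run:
```python
from h import *
plan([.5155,.0752,.088],np.radians(-4.7),1,step=.017)
```

```text
t 16.95 at [0.5135 0.0784 0.137 ] yaw -3.9 tilt 0.27 F [-0.4 -0.2 -1.2] w 0.182
rows left 3
[[0.005,0.007,0.109,-0.001,-0.003,0.009,1],[0.005,0.007,0.109,-0.001,-0.003,0.009,1],[0.005,0.007,0.109,-0.001,-0.003,0.009,1]]
```

>>> play_rows:
  rows:
    - [0.006,0.007,0.1,-0.001,-0.003,0.009,1]
    - [0.006,0.007,0.1,-0.001,-0.003,0.009,1]
    - [0.006,0.007,0.1,-0.001,-0.003,0.009,1]
    - [0,0,0,0,0,0,1]
    - [0,0,0,0,0,0,1]

```text
clock: 17.45
position: [0.5171, 0.0726, 0.0873]
ee_rot: [3.137, -0.137, -0.002]
force: [0.4, 0.6, -1.1]
width: 0.179
```

Run:
```python
from h import *
plan([.5155,.0752,.078],np.radians(-4.7),1,step=.017)
m=camera_model("wrist");im=get_image("wrist");cv2.imwrite("pics/w15.png",im)
s=get_image("side");cv2.imwrite("pics/s15.png",cv2.resize(s[150:270,250:370],None,fx=5,fy=5,interpolation=cv2.INTER_CUBIC))
```

```text
t 17.45 at [0.5171 0.0726 0.0873] yaw -5.0 tilt 0.10 F [ 0.4  0.6 -1.1] w 0.179
rows left 1
[[-0.012,-0.016,0.062,0.003,0.002,-0.011,1]]
```

View pics/w15.png

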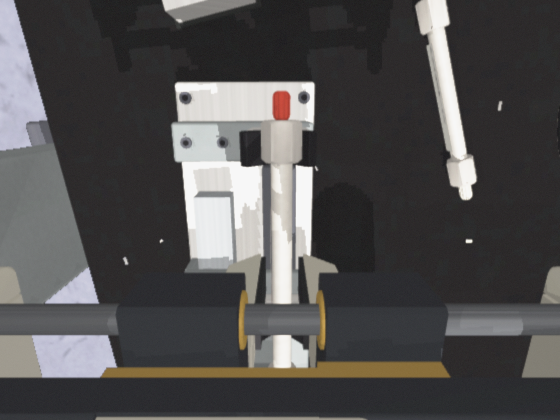

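View pics/s15.png

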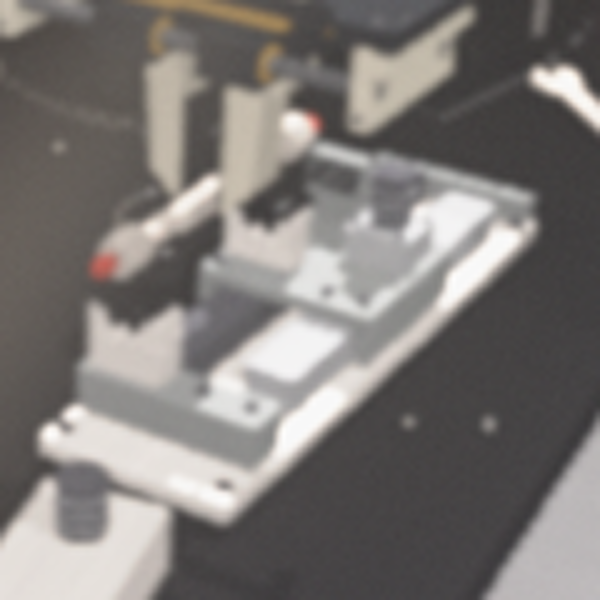

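>>> play_rows:
  rows:
    - [-0.012,-0.013,0.03,0.002,0.002,-0.01,1]
    - [0,0,0.03,0,0,0,1]
    - [0,0,0,0,0,0,1]
    - [0,0,0,0,0,0,1]

```text
clock: 17.95
position: [0.5162, 0.0754, 0.0792]
ee_rot: [-3.139, 0.128, -0.005]
force: [0.3, -0.4, -0.9]
width: 0.178
```

Run:
```python
from h import *
plan([.5155,.0752,.068],np.radians(-4.7),1,step=.017)
```

```text
t 17.95 at [0.5162 0.0754 0.0792] yaw -4.7 tilt 0.18 F [ 0.3 -0.4 -0.9] w 0.178
rows left 1
[[-0.005,0.002,0.075,-0.001,-0.006,0.001,1]]
```

>>> play_rows:
  rows:
    - [-0.003,0,0.022,0,-0.003,0,1]
    - [0,0,0.02,0,0,0,1]
    - [0,0,0.012,0,0,0,1]
    - [0,0,0,0,0,0,1]

```text
clock: 18.35
position: [0.516, 0.0754, 0.0707]
ee_rot: [-3.139, 0.128, -0.003]
force: [0.5, 0.3, -0.7]
width: 0.175
```

>>> play_rows:
  rows:
    - [0,0,0.012,0,0,0,1]
    - [0,0,0.008,0,0,0,1]
    - [0,0,0,0,0,0,1]

```text
clock: 18.65
position: [0.5159, 0.0755, 0.068]
ee_rot: [-3.139, 0.128, -0.003]
force: [-1.7, -0.6, 2.4]
width: 0.177
```

>>> play_rows:
  rows:
    - [0,0,0.008,0,0,0,1]
    - [0,0,0,0,0,0,1]

```text
clock: 18.85
position: [0.5158, 0.0755, 0.0679]
ee_rot: [3.138, -0.128, 0.004]
force: [-1.8, -0.9, -0.2]
width: 0.178
```

>>> play_rows:
  rows:
    - [-0.005,0,0.006,0,0,0,1]
    - [0,0,0.006,0,0,0,1]
    - [0,0,0,0,0,0,1]

```text
clock: 19.15
position: [0.5157, 0.0755, 0.0678]
ee_rot: [3.138, -0.129, 0.008]
force: [-1.6, -1.4, -1.0]
width: 0.179
```

Run:
```python
from h import *
plan([.5155,.0752,.067],np.radians(-4.7),1,step=.017)
m=camera_model("wrist");im=get_image("wrist");cv2.imwrite("pics/w16.png",im)
s=get_image("side");cv2.imwrite("pics/s16.png",cv2.resize(s[150:270,250:370],None,fx=5,fy=5,interpolation=cv2.INTER_CUBIC))
```

```text
t 19.15 at [0.5157 0.0755 0.0678] yaw -4.7 tilt 0.29 F [-1.6 -1.4 -1. ] w 0.179
rows left 1
[[-0.001,0.002,0.006,0.002,-0.01,0.0,1]]
```

View pics/s16.png

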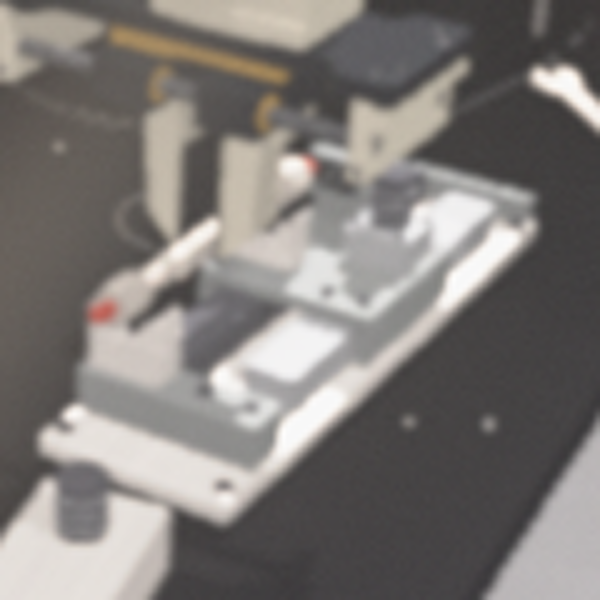

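View pics/w16.png

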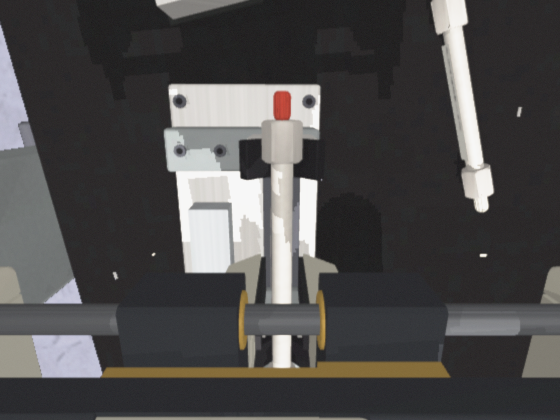

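>>> play_rows:
  rows:
    - [0,0,0,0,0,0,0.6]
    - [0,0,0,0,0,0,0.5]
    - [0,0,0,0,0,0,0.4]
    - [0,0,0,0,0,0,0.3]
    - [0,0,0,0,0,0,0.3]

```text
clock: 19.75
position: [0.5163, 0.0757, 0.0673]
ee_rot: [3.138, -0.129, 0.009]
force: [0.3, -0.5, -0.8]
width: 0.349
```

Run:
```python
from h import *
plan([.5155,.0752,.12],np.radians(-4.7),1,step=.017)
m=camera_model("wrist");im=get_image("wrist");cv2.imwrite("pics/w17.png",im)
```

```text
t 19.75 at [0.5163 0.0757 0.0673] yaw -4.7 tilt 0.32 F [ 0.3 -0.5 -0.8] w 0.349
rows left 4
[[-0.001,0.001,-0.088,0.0,-0.003,0.0,1],[-0.001,0.001,-0.088,0.0,-0.003,0.0,1],[-0.001,0.001,-0.088,0.0,-0.003,0.0,1],[-0.001,0.001,-0.088,0.0,-0.003,0.0,1]]
```

View pics/w17.png

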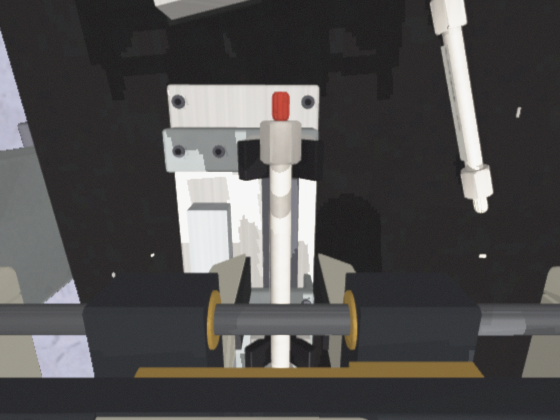

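Column rests between the open fingers (centre around col 281). Raise straight up, then back off.

>>> play_rows:
  rows:
    - [0,0,-0.08,0,0,0,0.3]
    - [0,0,-0.15,0,0,0,0.3]
    - [0,0,-0.25,0,0,0,0.3]
    - [0,0,-0.3,0,0,0,0.3]
    - [0,0,-0.3,0,0,0,0.3]

```text
clock: 20.3
position: [0.5115, 0.0753, 0.2317]
ee_rot: [3.138, -0.126, -0.01]
force: [1.7, -0.6, 0.8]
width: 0.351
```

>>> play_rows:
  rows:
    - [0,0.3,0,0,0,0,0.3]
    - [0,0.3,0,0,0,0,0.3]
    - [0,0.3,0,0,0,0,0.3]
    - [0,0.3,0,0,0,0,0.3]
    - [0,0,0,0,0,0,0.3]

```text
clock: 20.8
position: [0.5014, -0.1062, 0.245]
ee_rot: [-3.139, 0.115, -0.02]
force: [-0.3, -0.7, -0.5]
width: 0.35
```

Run:
```python
from h import *
import pickle
plan([.5155,.0752,.12],np.radians(-4.7),1,step=.017)
m=camera_model("wrist");im=get_image("wrist");cv2.imwrite("pics/w18.png",im);pickle.dump(m,open("w18.pkl","wb"))
s=get_image("side");cv2.imwrite("pics/s18.png",cv2.resize(s[150:270,250:370],None,fx=5,fy=5,interpolation=cv2.INTER_CUBIC))
t=get_image("top");cv2.imwrite("pics/t18.png",cv2.resize(t[190:260,240:400],None,fx=5,fy=5,interpolation=cv2.INTER_CUBIC))
```

```text
t 20.80 at [ 0.5014 -0.1062  0.245 ] yaw -4.2 tilt 0.73 F [-0.3 -0.7 -0.5] w 0.350
rows left 13
[[0.0,-0.093,0.064,0.0,-0.002,0.001,1],[0.0,-0.093,0.064,0.0,-0.002,0.001,1],[0.0,-0.093,0.064,0.0,-0.002,0.001,1],[0.0,-0.093,0.064,0.0,-0.002,0.001,1],[0.0,-0.093,0.064,0.0,-0.002,0.001,1]]
```

View pics/w18.png

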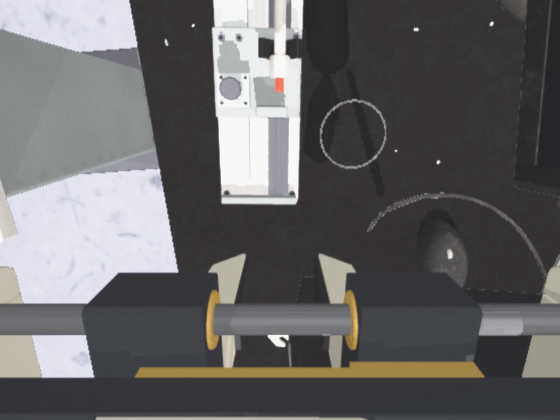

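View pics/s18.png

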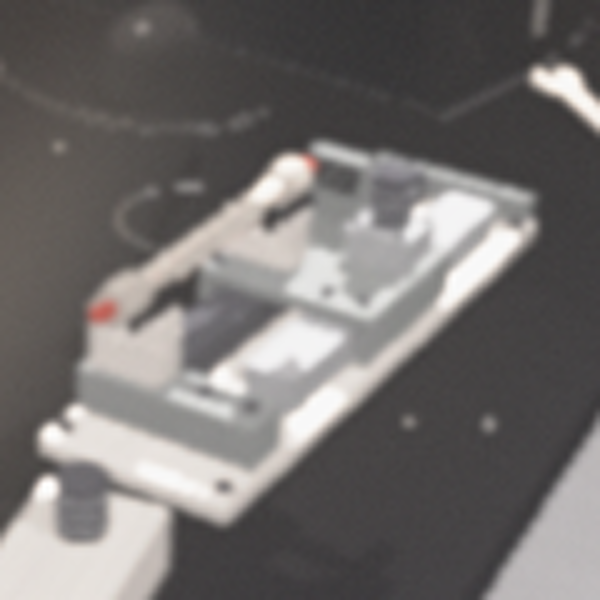

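View pics/t18.png

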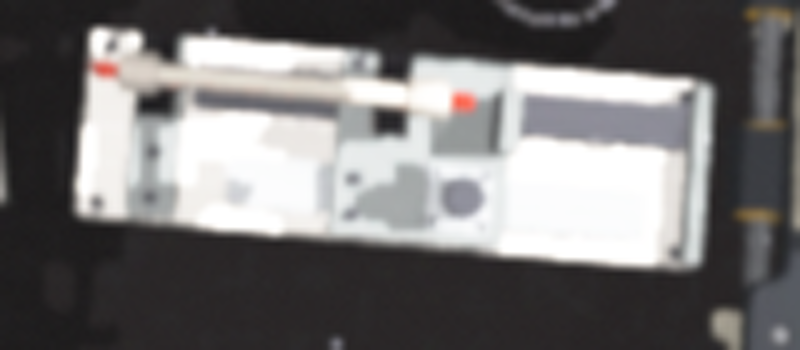

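Run:
```python
from h import *
t=camera_model("top");s=camera_model("side")
a=ray(t,240+92/5,190+69/5,.07);b=ray(t,240+475/5,190+103/5,.07);c=(a+b)/2
print(a,b,c,np.linalg.norm(a-b),np.degrees(np.arctan2(-(a-b)[0],(a-b)[1])),"from head",np.hypot(*(c[:2]-[.5203,.133])))
for z in (.06,.07,.08):
    print(z,[((proj(s,[*q[:2],z])-[250,150])*5).round() for q in (a,b)])
```

```text
[0.52174344 0.16231979 0.07      ] [ 0.5066926  -0.01229916  0.07      ] [0.51421802 0.07501032 0.07      ] 0.1752663841396072 -4.926289650607468 from head 0.05830774877860249
0.06 [array([ 98., 343.]), array([312., 186.])]
0.07 [array([ 99., 321.]), array([313., 166.])]
0.08 [array([ 99., 299.]), array([315., 146.])]
```

```bash
python3 -c "
from cell import *
print(sign_off())"
```

```text
the job is handed in; nothing more can be done
None
```

The job is done and handed in at about 21 s on the robot's clock, of the 67 s allowed. No verdict is reported at hand-in, so what follows rests on my own last checks.

- **Pin:** I took the long pin, the one with shank showing, from the stand's hole farther along +y and set it in the bush with its tip on the rail. I pushed the carriage by its tab at about 30 mm/s. After roughly 28 mm the pin dropped and the carriage locked, with the push force rising to 10 N. The side view then fitted a head top 81 mm above the bench, which is home, and not 93 mm, which would mean still on the rail.
- **Column:** I gripped the longer column at its middle and lowered it until the saddles took it. I let go with the tool's height no longer changing, and it did not drop.
    - **Along the line:** its centre is about 58 mm from the fixed saddle.
    - **Angle:** it lies at -4.9° in the world frame, against -4.6 to -4.9° for the bed's line.
    - **Height:** the side view puts its ends at about 72 and 74 mm. That is 2 to 4 mm above nominal, close to the 2 mm camera error and inside the 6 mm limit.
- **Left alone:** I did not go for the short pin, the shorter column, the tin or the blue look-alike pin. I took no final measurement of their positions.
- **Disagreement:** estimates of the bed's angle ranged from about -3.5° to -5.0° between views, so I used about -4.7° for placing the column. While I held the pin, one view suggested its tip was 4 mm off centre and a later one 1 to 2 mm. I used the later value, and the pin went in without any noticeable force.

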